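# Park the component trolley in its dock

### The job

Push the little component trolley forward from behind until all four of its castors trail straight while it is still clear of the dock, then steer it between the dock's rails and press it gently home against the sprung buffer, never with more than 20 N, until the latch catches and it stays parked. Only push it, do not ram it, keep it on its wheels, and leave the other things on the bench alone.

Things in the scene. Friction and masses are not known exactly. Their poses are not given: they have to be found in the camera images.
- trolley: component trolley: flat block 156 mm long (x), 124 mm wide, top 68 mm above the bench, small black component boxes in a rubber band, on four swivel castors that roll freely any way. Origin at bench level under its middle, +x to its nose (always turned roughly to the dock), z up. 0.75 to 1.3 kg, rolls with under 2 N. Nothing on it can be gripped: it is pushed
- tail (a point): middle of the flat polished push plate (slippery) at the trolley's tail, 78 mm behind its origin, 49 mm above the bench; the plate is 116 mm wide and reaches from 30 to 68 mm above the bench; axes as the trolley's
- striker: steel plate 5 mm thick (x), 24 mm wide, fixed under the trolley's nose, hanging from 34 down to 20 mm above the bench. Origin: middle of its lower edge, 60.5 mm ahead of the trolley's origin; axes as the trolley's
- dock: parking dock fixed to the bench: two aluminium rails 50 mm high, 130 mm apart inside, from x = -5 to 110 mm, and a grey stop carriage between them at the far end. Origin at bench level, midway between the rails, where the parked trolley's origin nominally comes to lie; +x is the way the trolley is pushed in, z up. Parked, the trolley's tail sticks out 16 mm behind the rails
- mouth (a point): middle of the dock's mouth at bench level, 62 mm before the dock's origin: here the rails are flared open to 182 mm; axes as the dock's
- buffer_drawn (a point): drawn place of the rubber buffer bar's face (80 mm wide, 38 to 56 mm high), 72 mm past the dock's origin. Buffer and latch bolt sit on the stop carriage, which is clamped up to 12 mm nearer or farther along x than drawn; that is not measured, feel for it. The trolley's nose meets the buffer (2 N) 6 mm before it is parked (5 N); 2.5 mm past that the buffer is solid
- bolt_drawn (a point): drawn place of the top of the bevelled spring latch bolt (16 mm wide), 25 mm high, 58 mm past the dock's origin. The striker rides over it (2 to 5 N more) and it snaps up behind. Unlatched, the buffer pushes the trolley back out once let go. 12 N of push is enough to latch; over 20 N on the buffer is too much
- wheel_fl_centre (a point): centre of the front left castor's wheel (25 mm across). Its swivel pivot is at x = 50, y = 36 mm in the trolley's frame and the wheel centre is 10 mm from it in plan: a castor that trails straight has its wheel 10 mm behind (-x of) the pivot. At the start they point any other way
- wheel_fr_centre (a point): centre of the front right castor's wheel (25 mm across). Its swivel pivot is at x = 50, y = -36 mm in the trolley's frame and the wheel centre is 10 mm from it in plan: a castor that trails straight has its wheel 10 mm behind (-x of) the pivot. At the start they point any other way
- wheel_rl_centre (a point): centre of the rear left castor's wheel (25 mm across). Its swivel pivot is at x = -50, y = 36 mm in the trolley's frame and the wheel centre is 10 mm from it in plan: a castor that trails straight has its wheel 10 mm behind (-x of) the pivot. At the start they point any other way
- wheel_rr_centre (a point): centre of the rear right castor's wheel (25 mm across). Its swivel pivot is at x = -50, y = -36 mm in the trolley's frame and the wheel centre is 10 mm from it in plan: a castor that trails straight has its wheel 10 mm behind (-x of) the pivot. At the start they point any other way
- analyser: black pocket analyser 85 x 150 x 28 mm lying on the bench, bystander; origin under its middle
- tape: roll of red insulating tape, 72 mm across, 19 mm high, lying flat, bystander; origin under its middle
- module: green circuit module 70 x 55 mm on short feet, bystander; origin under its middle

How it is judged:
On the way, in this order (a step that is already met when the one before it is completed fails the run):
1. all four castors trail straight (within 25 degrees) while the trolley's nose is still outside the dock's mouth (x of each of wheel_fl_centre, wheel_fr_centre in the frame of trolley below 0.041 m and x of each of wheel_rl_centre, wheel_rr_centre in the frame of trolley below -0.059 m and x of trolley in the frame of dock below -0.14 m), for 0.1 s.
2. the trolley is steered in between the rails, in line with them (x of trolley in the frame of dock above -0.04 m and y of trolley in the frame of dock between -0.005 and 0.005 m and angle between the x axis of trolley and the x axis of dock, either way round below 0.1 rad), for 0.1 s.
At the end, for the whole second after the job is handed in: Trolley at rest on its wheels between the rails (within 5 mm of the middle line), origin within 16 mm of the dock's along the rails, striker held by the latch bolt (buffer pressing it on the bolt with over 1.5 N); analyser, tape and module within 20 mm of where they were (contact force between striker and dock above 1.5 N and x of trolley in the frame of dock between -0.016 and 0.016 m and y of trolley in the frame of dock between -0.005 and 0.005 m and linear speed of trolley below 0.01 m/s and angle between trolley's own z axis and vertical below 0.05 rad and distance of each of analyser, tape, module from where it was at the start of the episode below 0.02 m); the robot touches nothing.
It fails at once if the trolley is pressed on the buffer with more than 20 N (contact force between trolley and buffer_c0 above 20 N).
It fails at once if the trolley is rammed by the robot (over 40 N) (contact force between any of the fingers, the arm and trolley above 40 N).
It fails at once if the trolley is tipped or lifted off its wheels (angle between trolley's own z axis and vertical above 0.15 rad or height (world z) of trolley above 0.012 m).
It fails at once if a bystander is knocked away (distance of any of analyser, tape, module from where it was at the start of the episode above 0.03 m).
It also fails if it takes over 72 s, if anything falls off the work surface, if the arm or the gripper's body presses on something with over 40 N, if the wrist force passes 120 N, or if a joint passes its speed limit or range.

### The arm

A 6-joint arm with a two-finger parallel gripper is mounted at the origin on the work surface. World frame = base frame: x ahead of the robot, y to its left, z up, the work surface at z = 0. Lengths are in m, angles in rad, forces in N, time in s.
With the tool pointing down it reaches from about 0.3 to 0.75 m from the base axis. Payload 8.5 kg.
Tool frame: the origin (TCP) lies midway between the tips of the shut fingers; the grasp point (between the pads) lies 19 mm behind it; z points along the fingers, y is the direction in which the jaws open and shut (so a half turn about z gives the same grasp; the last joint's range is limited). The gripper opens to 85 mm and grips with 20 to 120 N. Pads are 22 mm wide; open, the fingers measure 114 mm over their backs; the gripper's body (76 mm by 85 mm) begins 54 mm behind the grasp point. The pads swing forward as they close: fully open they stand 13 mm farther back than shut.
Start: joints at [0.991, 0.381, 1.297, -0, 1.464, -0.215], TCP at [0.196, 0.514, 0.2] pointing down, gripper open.
Joint ranges: [-3.11, 3.11], [-0.89, 2.33], [0.22, 2.48], [-1.42, 4.56], [0.17, 2.85], [-2.88, 2.88]. Speed limits (rad/s): [2.39, 2.39, 3.14, 3.14, 3.14, 3.14].

### API

Orientations are given as [roll, pitch, yaw] about the fixed x, y, z axes, in that order (R = Rz(yaw) Ry(pitch) Rx(roll)).
In Python, from cell import arm, eyes gives the robot as it stands. The module is installed in compiled form; this text tells all that it offers.
- The arm moves only by the tool servo_tool, never from a script. Its arguments are lists of equal length, an entry for each row: "rotation": the turn, a rotation vector about the tool's x, y, z in rad, a list of three; "delta_pos": the shift along the tool's x, y, z in mm, a list of three; "jaw": the opening, from 0 (shut) to 1 (fully open). In form: {"rotation": [[ax, ay, az], ...], "delta_pos": [[dx, dy, dz], ...], "jaw": [jaw, ...]}. A call has 1 to 10 rows; each row is the pose to reach, as a shift and turn from the pose commanded when the call began, along the tool's axes at that moment; what a row does not reach only later rows make up. A row lasts 1/8 s, in which the tool goes at most 62.5 mm and 10.7 degrees, less where a joint would pass 70% of its speed; a pose out of reach is approached as far as the arm can. A call with a gripper value outside its range is refused whole. The fingers move at their own pace and stop on an object; "grip_force" is the grip in N (left out, the last holds). Time passes only in rows, so rows that repeat a pose let the fingers close. It gives the time, the measured TCP pose, the force and the opening at its end, in the units of the state.
- arm.read_state(): the state, without advancing time (a new reading comes with each control period).
- eyes.capture(name): name is "scene" or "top" or "wrist"; returns (picture, depth): 480x640x3 uint8, red, green, blue; 480x640 float32, m along the optical axis (not along the pixel's ray), 0 where there is no reading.
- eyes.camera_model(name): a dict with "mtx" (3x3 intrinsics, pixels), "R" (3x3) and "t" (3): a world point X has camera coordinates R X + t. Camera axes: x right, y down, z forward; pixel columns grow to the right and rows downward; lengths in m; the calibration is good to about 2 mm. A picture is of the moment at which its call begins: read the wrist's pose just before it. camera_model takes no time and is no camera call; for the wrist camera it gives the pose at the moment of the call.
- arm.job_done(): hands the job in, once; it reports no verdict.
The state is a dict: "time_s": time; "qpos": joint angles; "joint_vel": joint speeds; "joint_efforts": joint torques, N m; "ee_pos": TCP position; "eef_rot": TCP orientation; "force": force on the tool from outside, world axes, zero at the start; "moment": the same for the moment, N m; "opening": finger opening in m.
Only numpy, scipy, OpenCV 4.12 (cv2) and the standard library are available. Lean on these libraries where they do the work, as an engineer would, in place of code of your own. Each camera call takes 0.05 s, during which the arm holds its last target.

## Working session

There is one attempt and no reset: what is moved stays moved. The work goes in short steps, Python scripts to look and compute and a tool call to move; the robot and the scene stay as the last step left them, time stands still between calls to the robot, and variables do not carry over. Pictures are saved under pics/ and viewed, and the job is handed in when it is done.

Besides the shell and the picture viewer there is one more tool, called after "Call:" as name(argument=value, ...) on one line, values as JSON. servo_tool: Moves the arm, as the interface text tells. Its arguments: {"type":"object","properties":{"rotation":{"type":"array","items":{"type":"array","items":{"type":"number"}}},"delta_pos":{"type":"array","items":{"type":"array","items":{"type":"number"}}},"jaw":{"type":"array","items":{"type":"number"}},"grip_force":{"type":"number"}},"required":["rotation","delta_pos","jaw"]}

```bash
ls; mkdir -p pics
python3 - <<'E'
from cell import arm, eyes
import cv2,numpy as np
print(arm.read_state())
for n in ["scene","top"]:
    p,d=eyes.capture(n); cv2.imwrite(f"pics/{n}0.png",p[:,:,::-1]); np.save(f"pics/{n}0d.npy",d)
    m=eyes.camera_model(n); print(n,m)
E
```

```text
pics
{'time_s': 0.0, 'qpos': array([ 9.90702074e-01,  3.81217734e-01,  1.29826423e+00, -1.01364788e-05,
        1.46358279e+00, -2.15307932e-01]), 'joint_vel': array([ 7.39602322e-05, -5.10600771e-04,  1.29734768e-03, -9.27407646e-05,
       -1.83292264e-03, -7.00729065e-04]), 'joint_efforts': array([-3.41569676e-04, -4.48457479e+01, -2.31289333e+01, -2.09406380e-04,
        4.68676037e-03, -3.02774288e-05]), 'ee_pos': array([0.19603388, 0.51352044, 0.19929896]), 'eef_rot': array([-3.14015239e+00, -3.04668460e-04,  2.77680721e+00]), 'force': array([ 0.58776887, -0.03916431, -0.32287978]), 'moment': array([-0.00844184,  0.00778818, -0.02791141]), 'opening': 0.08530669256733474}
scene {'mtx': array([[588.26551817,   0.        , 316.06389987],
       [  0.        , 588.26551817, 241.59299179],
       [  0.        ,   0.        ,   1.        ]]), 'R': array([[-0.66597333,  0.74579199, -0.01654767],
       [ 0.48152489,  0.41283569, -0.77311091],
       [-0.56974845, -0.52283936, -0.63405497]]), 't': array([ 0.3924187 , -0.24517082,  1.4931525 ])}
top {'mtx': array([[571.36541984,   0.        , 313.54267288],
       [  0.        , 571.36541984, 235.36551114],
       [  0.        ,   0.        ,   1.        ]]), 'R': array([[-0.00552897, -0.99995197,  0.00809309],
       [-0.99399598,  0.00461127, -0.10931941],
       [ 0.10927683, -0.00864892, -0.99397373]]), 't': array([0.00983816, 0.5745792 , 1.03614628])}
```

View pics/scene0.png

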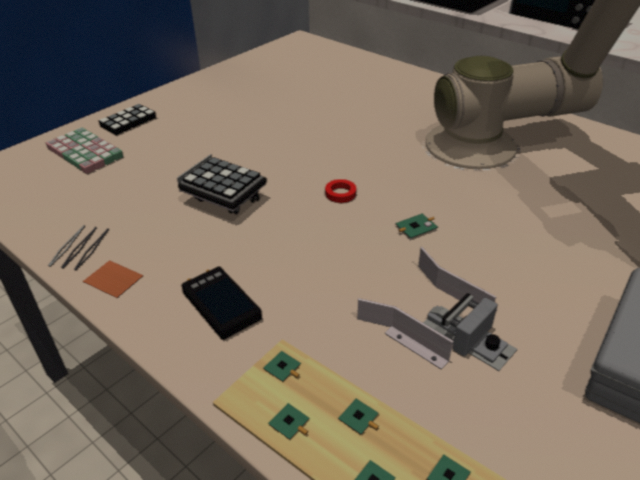

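View pics/top0.png

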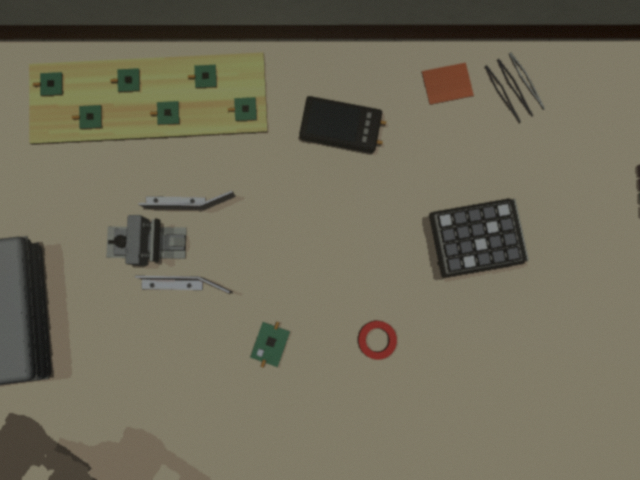

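Run:
```python
import cv2,numpy as np
p=cv2.imread("pics/top0.png")
cv2.imwrite("pics/c1.png",cv2.resize(p[185:295,420:540],None,fx=5,fy=5,interpolation=cv2.INTER_CUBIC))
cv2.imwrite("pics/c2.png",cv2.resize(p[180:310,100:250],None,fx=5,fy=4.5,interpolation=cv2.INTER_CUBIC))
s=cv2.imread("pics/scene0.png")
cv2.imwrite("pics/c3.png",cv2.resize(s[145:220,170:275],None,fx=7,fy=7,interpolation=cv2.INTER_CUBIC))
```

```text
(no output)
```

View pics/c1.png

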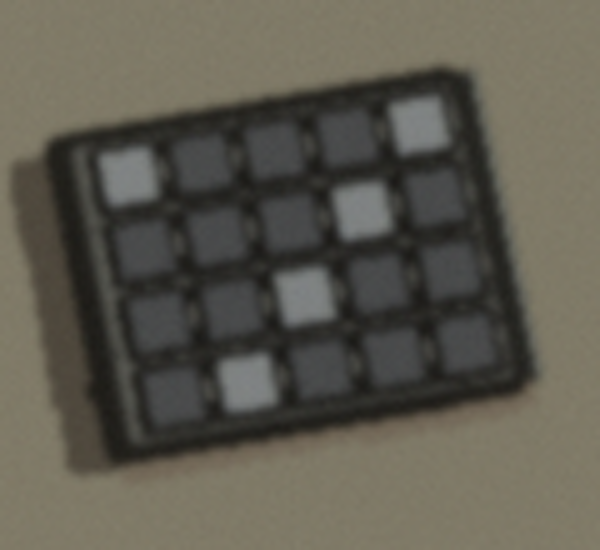

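View pics/c2.png

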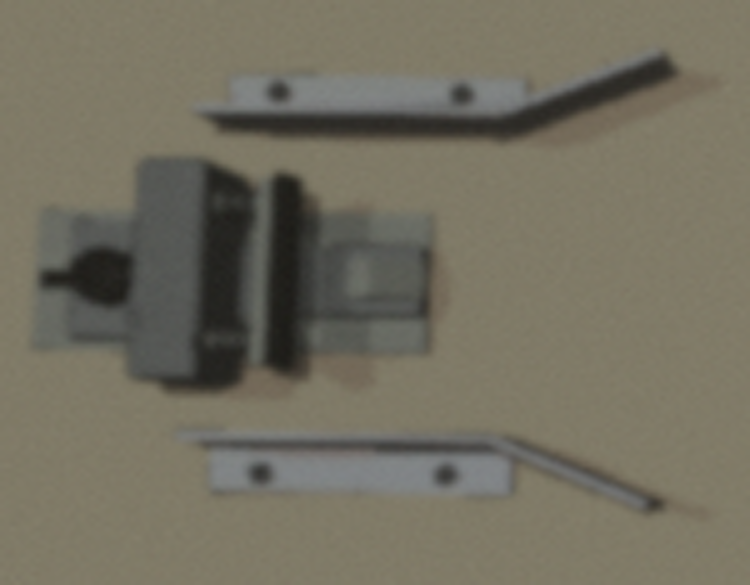

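View pics/c3.png

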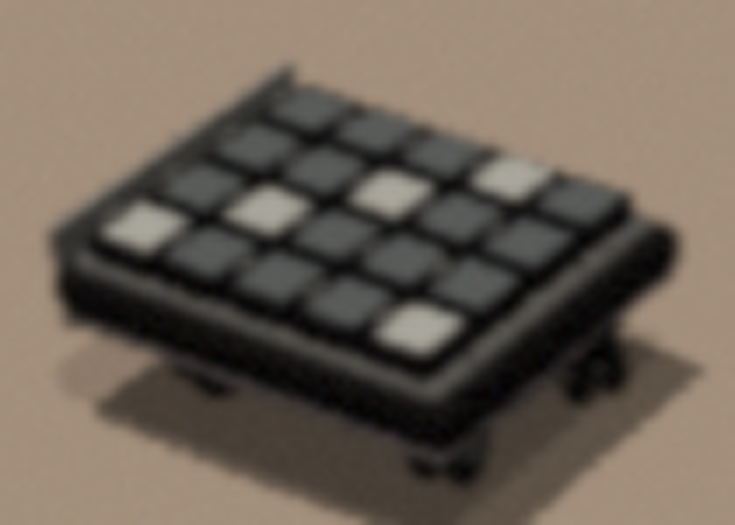

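```bash
cat > h.py <<'E'
import numpy as np, cv2
from cell import arm, eyes
def ray(n,uv,z):
    m=eyes.camera_model(n) if isinstance(n,str) else n
    K,R,t=m["mtx"],m["R"],m["t"]
    uv=np.atleast_2d(uv).astype(float)
    d=(np.linalg.inv(K)@np.c_[uv,np.ones(len(uv))].T).T@R
    c=-R.T@t
    return c+d*((z-c[2])/d[:,2])[:,None]
def proj(n,X):
    m=eyes.camera_model(n) if isinstance(n,str) else n
    q=(m["R"]@np.atleast_2d(X).T).T+m["t"]; q=q@m["mtx"].T
    return q[:,:2]/q[:,2:]
def cloud(n,d):
    m=eyes.camera_model(n) if isinstance(n,str) else n
    v,u=np.indices(d.shape); K=m["mtx"]
    c=np.stack([(u-K[0,2])/K[0,0]*d,(v-K[1,2])/K[1,1]*d,d],-1)
    return (c-m["t"])@m["R"]
E
python3 - <<'E'
from h import *
np.set_printoptions(precision=4,suppress=True)
m=eyes.camera_model("top"); print("cam",-m["R"].T@m["t"])
P=cloud("top",np.load("pics/top0d.npy"))
for (u,v) in [(478,238),(500,230),(517,228),(522,235),(460,250),(131,240),(157,240),(175,240),(165,204),(165,279),(300,300),(434,240)]:
    print(u,v,P[v,u])
tc=ray("top",[[430,213],[513.4,199.4],[527,262],[443,277]],.06); print(tc, tc.mean(0))
f=lambda a:[[x/5+100,y/4.5+180] for x,y in a]
print(ray("top",f([(200,110),(500,118),(662,55),(180,433),(495,438),(655,503)]),.05))
print("buf face top",ray("top",f([(302,180),(300,370)]),.056))
print("bolt",ray("top",f([(345,280),(425,280)]),.025))
# height mask trolley
M=(P[...,2]>.045)&(P[...,1]<-.1)&(P[...,1]>-.45)&(P[...,0]>.3)&(P[...,0]<.65)&(np.load("pics/top0d.npy")>0)
pts=P[M][:,:2].astype(np.float32); r=cv2.minAreaRect(pts);print(r,M.sum(),np.percentile(P[M][:,2],[5,50,95]))
E
```

```text
cam [0.458  0.0161 1.0926]
478 238 [ 0.5644 -0.2899  0.0684]
500 230 [ 0.5798 -0.3334  0.0593]
517 228 [ 0.584  -0.3665  0.0545]
522 235 [ 0.5693 -0.3693  0.0699]
460 250 [ 0.5429 -0.2567  0.0677]
131 240 [0.564  0.3363 0.0654]
157 240 [0.5652 0.2932 0.0517]
175 240 [0.5677 0.2665 0.0255]
165 204 [0.6311 0.2792 0.0553]
165 279 [0.4956 0.2884 0.0061]
300 300 [0.4547 0.033  0.0009]
434 240 [ 0.5632 -0.2147  0.0479]
[[ 0.6117 -0.2061  0.06  ]
 [ 0.6362 -0.3602  0.06  ]
 [ 0.5211 -0.3799  0.06  ]
 [ 0.4947 -0.2264  0.06  ]] [ 0.5659 -0.2931  0.06  ]
[[0.6314 0.3265 0.05  ]
 [0.6276 0.2161 0.05  ]
 [0.6535 0.1567 0.05  ]
 [0.4994 0.3301 0.05  ]
 [0.4968 0.2158 0.05  ]
 [0.4703 0.1574 0.05  ]]
buf face top [[0.6015 0.2867 0.056 ]
 [0.5243 0.2856 0.056 ]]
bolt [[0.5637 0.2777 0.025 ]
 [0.5635 0.2478 0.025 ]]
((0.5672625303268433, -0.2924448847770691), (0.12427230924367905, 0.15770812332630157), 9.828332901000977) 5908 [0.0527 0.0662 0.0704]
```

Call:
servo_tool(rotation=[[0,0,0.1],[0,0,0.2],[0,0,0.3],[0,0,0.4],[0,0,0.5],[0,0,0.6],[0,0,0.7],[0,0,0.8],[0,0,0.9],[0,0,1.044]], delta_pos=[[-30,-31,0],[-70,-73,0],[-110,-115,0],[-150,-156,0],[-190,-198,0],[-230,-240,0],[-270,-281,0],[-310,-323,0],[-350,-365,0],[-390,-406,0]], jaw=[1,1,1,1,1,1,1,1,1,1])

```text
time_s: 1.35
ee_pos: [0.416, -0.0066, 0.1999]
eef_rot: [-3.141, -0.0, 1.728]
force: [1.2, 0.9, 0.1]
opening: 0.0856
```

Call:
servo_tool(rotation=[[0,0,0],[0,0,0],[0,0,0],[0,0,0],[0,0,0],[0,0,0],[0,0,0],[0,0,0],[0,0,0],[0,0,0]], delta_pos=[[-50,12,0],[-100,24,0],[-150,36,0],[-200,48,0],[-250,60,0],[-300,72,0],[-350,85,20],[-390,95,50],[-420,101,80],[-420,101,110]], jaw=[1,1,1,1,1,1,1,1,1,1])

```text
time_s: 2.6
ee_pos: [0.5829, -0.4047, 0.0874]
eef_rot: [-3.141, -0.001, 1.731]
force: [0.5, 0.2, -0.4]
opening: 0.0853
```

Run:
```python
from h import *
print(arm.read_state()["ee_pos"],arm.read_state()["force"])
for n in ["top","scene"]:
    p,d=eyes.capture(n)
    cv2.imwrite(f"pics/{n}1.png",p[:,:,::-1])
```

```text
[ 0.58291366 -0.40465707  0.08737158] [ 0.48677991  0.19179523 -0.42456466]
```

View pics/top1.png

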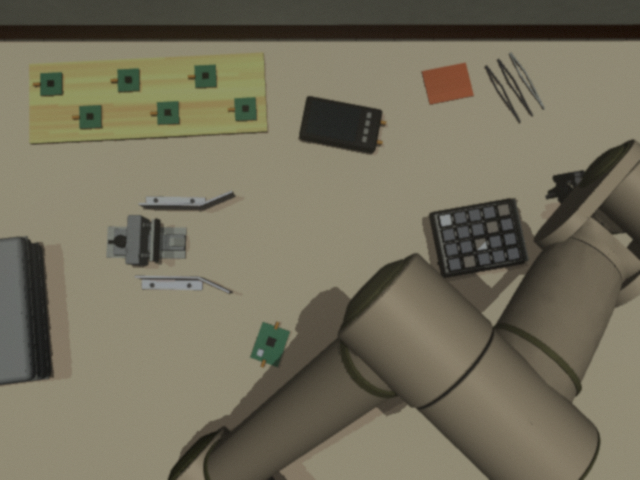

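View pics/scene1.png

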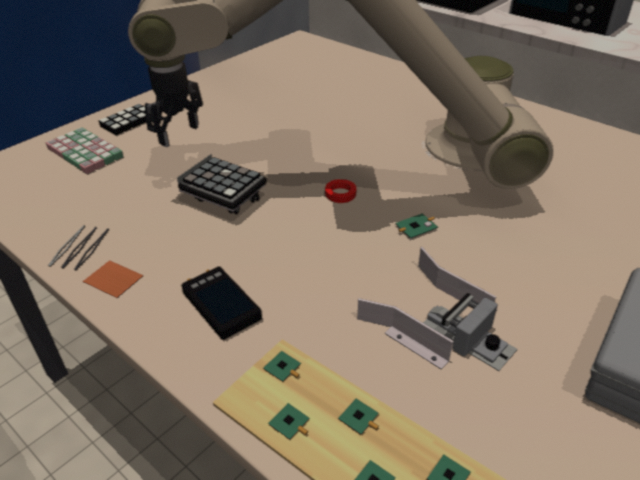

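Call:
servo_tool(rotation=[[0,0,0],[0,0,0],[0,0,0],[0,0,0],[0,0,0],[0,0,0],[0,0,0],[0,0,0],[0,0,0],[0,0,0]], delta_pos=[[0,0,20],[0,0,40],[0,0,55],[2,0,60],[5,0,60],[8,0,60],[11,0,60],[13,0,60],[15,0,60],[17,0,60]], jaw=[1,1,1,1,1,1,1,1,1,1])

```text
time_s: 3.95
ee_pos: [0.5804, -0.386, 0.0299]
eef_rot: [3.142, 0.0, 1.733]
force: [-0.2, 0.9, -0.7]
opening: 0.0855
```

Run:
```python
from h import *
s=arm.read_state();print(s["ee_pos"],s["force"])
p,d=eyes.capture("top")
a=cv2.resize(p[160:290,420:620,::-1],None,fx=4,fy=4,interpolation=cv2.INTER_CUBIC)
cv2.imwrite("pics/top2.png",a)
p,d=eyes.capture("wrist");cv2.imwrite("pics/wrist2.png",p[:,:,::-1])
```

```text
[ 0.58035856 -0.38597129  0.02994999] [-0.1548123   0.92644252 -0.70039943]
```

View pics/top2.png

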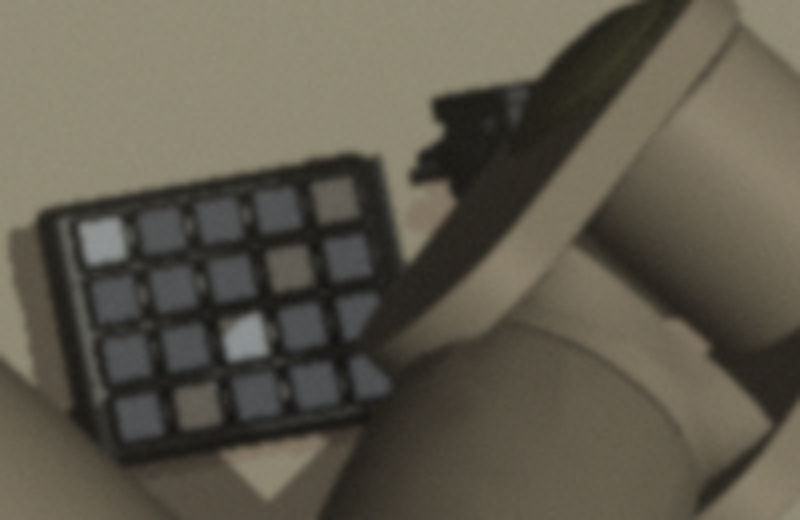

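View pics/wrist2.png

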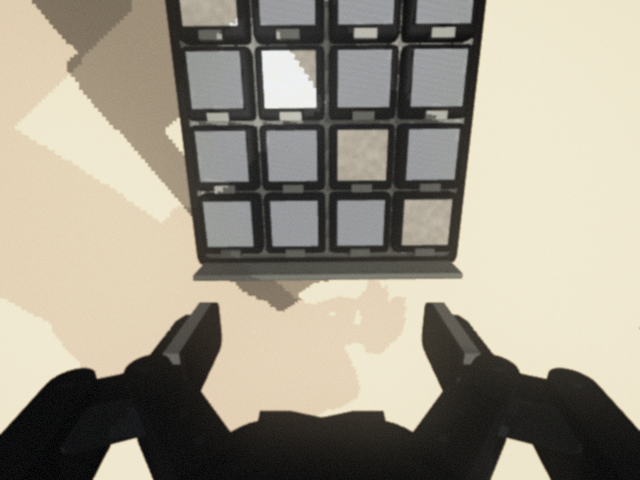

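Call:
servo_tool(rotation=[[0,0,0],[0,0,0],[0,0,0],[0,0,0],[0,0,0],[0,0,0],[0,0,0],[0,0,0],[0,0,0],[0,0,0]], delta_pos=[[3,0,0],[6,0,0],[9,0,0],[12,0,0],[15,0,0],[18,0,0],[21,0,0],[25,0,0],[29,0,0],[33,0,0]], jaw=[1,1,1,1,1,1,1,1,1,1])

```text
time_s: 5.3
ee_pos: [0.575, -0.3532, 0.03]
eef_rot: [3.142, 0.0, 1.733]
force: [-0.6, 0.1, 1.0]
opening: 0.0856
```

```bash
cat > look.py <<'E'
import sys
from h import *
k=sys.argv[1]
s=arm.read_state();print(s["time_s"],s["ee_pos"],s["eef_rot"][2],s["force"])
p,d=eyes.capture("top")
cv2.imwrite(f"pics/top{k}.png",p[:,:,::-1])
p2,d2=eyes.capture("wrist");cv2.imwrite(f"pics/wrist{k}.png",p2[:,:,::-1])
w=np.hstack([cv2.resize(p[:,:,::-1],(400,300)),cv2.resize(p2[:,:,::-1],(400,300))])
cv2.imwrite(f"pics/both{k}.png",w)
E
python3 look.py 3
```

```text
5.3 [ 0.57502839 -0.35321948  0.02996003] 1.7328431004894616 [-0.55004934  0.13478477  1.03231141]
```

View pics/wrist3.png

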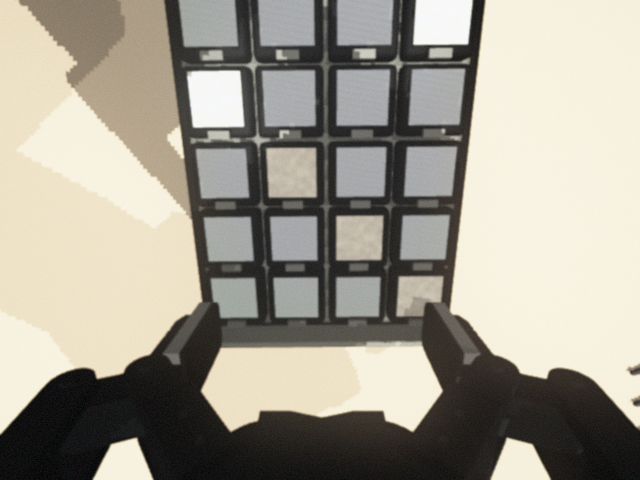

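View pics/top3.png

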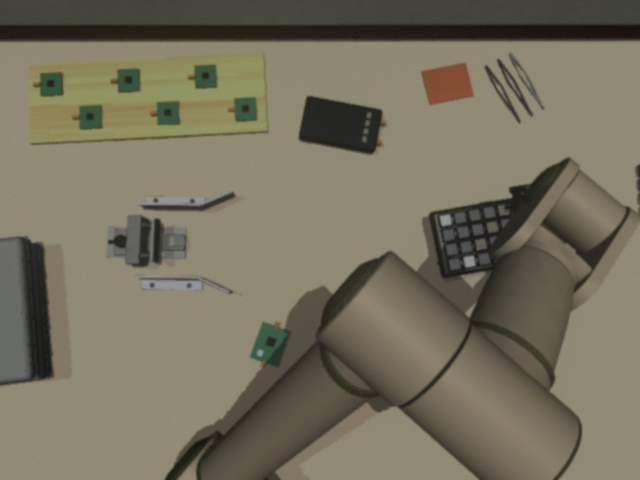

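Run:
```python
from h import *
np.set_printoptions(precision=4,suppress=True)
s=arm.read_state();T=s["ee_pos"];y=s["eef_rot"][2]
m=eyes.camera_model("wrist");c=-m["R"].T@m["t"]
tx=np.array([np.cos(y),np.sin(y),0]);ty=np.array([np.sin(y),-np.cos(y),0]);tz=np.array([0,0,-1])
A=np.array([tx,ty,tz]);print("cam in tool",A@(c-T),"axis",A@m["R"][2])
for z in (.03,.045,.068):
  print(z,[(A@(r-T)).round(4).tolist() for r in ray(m,[[320,345],[215,303],[222,345],[320,330]],z)])
p,d=eyes.capture("wrist");np.save("pics/w.npy",d)
P=cloud(m,d)
for u,v in [(210,320),(440,320),(435,310),(215,307),(320,342),(320,300),(320,334),(205,360),(200,310)]: print(u,v,A@(P[v,u]-T),P[v,u])
print(s["force"],s["joint_efforts"])
```

```text
cam in tool [ 0.0765  0.0003 -0.1727] axis [-0.3002 -0.      0.9539]
0.03 [[-0.0416, -0.0005, -0.0], [-0.0146, -0.0587, -0.0], [-0.0416, -0.0571, -0.0], [-0.0318, -0.0005, -0.0]]
0.045 [[-0.0314, -0.0004, -0.015], [-0.0067, -0.0535, -0.015], [-0.0314, -0.0521, -0.015], [-0.0223, -0.0004, -0.015]]
0.068 [[-0.0157, -0.0003, -0.038], [0.0054, -0.0457, -0.038], [-0.0156, -0.0445, -0.038], [-0.0079, -0.0003, -0.038]]
210 320 [ 0.0076 -0.0422 -0.0557] [ 0.5322 -0.3524  0.0857]
440 320 [ 0.0109  0.0433 -0.0615] [ 0.6161 -0.3352  0.0915]
435 310 [ 0.0106  0.0441 -0.0536] [ 0.6168 -0.3354  0.0835]
215 307 [ 0.0086 -0.0426 -0.0475] [ 0.5316 -0.3514  0.0775]
320 342 [-0.0158 -0.0003 -0.0355] [ 0.5773 -0.3686  0.0655]
320 300 [ 0.0049 -0.0003 -0.0344] [ 0.5739 -0.3482  0.0643]
320 334 [-0.0148 -0.0004 -0.0305] [ 0.5771 -0.3676  0.0605]
205 360 [-0.0036 -0.0423 -0.0649] [ 0.5339 -0.3634  0.0949]
200 310 [ 0.0106 -0.0465 -0.0535] [ 0.5275 -0.3501  0.0835]
[-0.2786  0.5356 -0.3616] [  0.0845 -60.1975 -20.5115   0.0058  -0.0238   0.0318]
```

Run:
```python
from h import *
p,d=eyes.capture("scene")
a=p[70:220,120:290,::-1]
cv2.imwrite("pics/sc4.png",cv2.resize(a,None,fx=4.5,fy=4,interpolation=cv2.INTER_CUBIC))
w=cv2.imread("pics/wrist3.png")
cv2.imwrite("pics/w3c.png",cv2.resize(w[280:440,100:300],None,fx=4,fy=3.7,interpolation=cv2.INTER_CUBIC))
```

```text
(no output)
```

View pics/sc4.png

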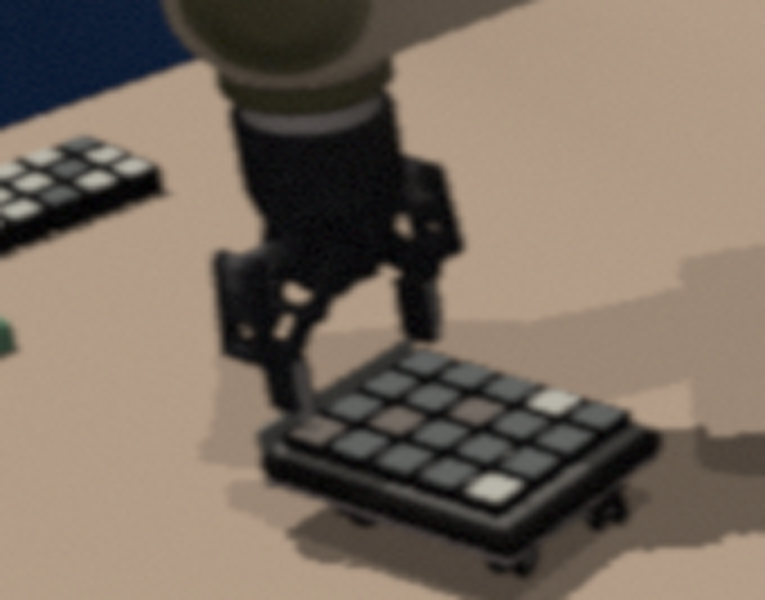

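View pics/w3c.png

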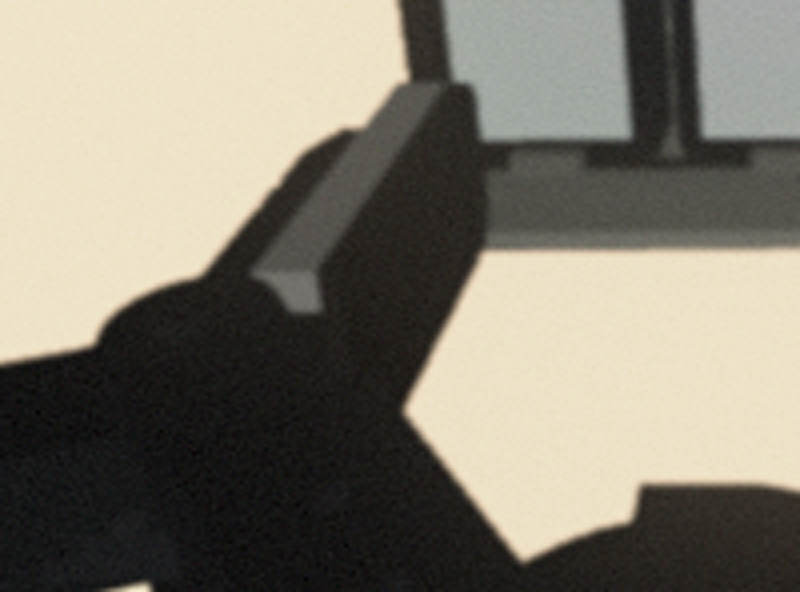

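Run:
```python
from h import *
np.set_printoptions(precision=4,suppress=True)
s=arm.read_state();T=s["ee_pos"];y=s["eef_rot"][2]
m=eyes.camera_model("wrist")
tx=np.array([np.cos(y),np.sin(y),0]);ty=np.array([np.sin(y),-np.cos(y),0]);tz=np.array([0,0,-1])
A=np.array([tx,ty,tz])
d=np.load("pics/w.npy");P=cloud(m,d)
for u,v in [(320,425),(300,418),(350,440),(320,470),(560,250),(100,300),(320,390),(212,308),(216,330),(214,340),(205,303),(80,380),(160,360)]: print(u,v,d[v,u],A@(P[v,u]-T),P[v,u][2])
```

```text
320 425 0.08094274 [ 0.011  -0.0001 -0.1085] 0.1385159166176131
300 418 0.0841484 [ 0.01   -0.0049 -0.1055] 0.13546148380819828
350 440 0.07706406 [ 0.0109  0.0066 -0.1126] 0.14259608506123259
320 470 0.070591494 [ 0.0106 -0.     -0.1195] 0.1494795888233954
560 250 0.21584381 [0.0055 0.1489 0.0312] -0.0011833209667906435
100 300 0.22658601 [-0.0291 -0.1444  0.0316] -0.0015898200907120857
320 390 0.24760346 [-0.1003 -0.0007  0.0312] -0.0011808508788229922
212 308 0.13482879 [ 0.0107 -0.0423 -0.0521] 0.08209088389124092
216 330 0.14070404 [-0.0007 -0.0425 -0.0495] 0.07951849299097818
214 340 0.13706473 [-0.0024 -0.0422 -0.0539] 0.08389293076723266
205 303 0.13893013 [ 0.0106 -0.0464 -0.0478] 0.07781873235657004
80 380 0.09409558 [ 0.012  -0.0653 -0.0944] 0.1243959948918329
160 360 0.102607004 [ 0.0118 -0.0475 -0.0855] 0.11553904031119822
```

Call:
servo_tool(rotation=[[0,0,0],[0,0,0],[0,0,0],[0,0,0],[0,0,0],[0,0,0],[0,0,0],[0,0,0],[0,0,0],[0,0,0]], delta_pos=[[-10,0,-3],[-22,0,-3],[-34,0,-3],[-44,0,0],[-45,0,5],[-45,0,10],[-45,0,15],[-45,0,20],[-45,0,25],[-45,0,28]], jaw=[1,1,1,1,1,1,1,1,1,1])

```text
time_s: 6.75
ee_pos: [0.5823, -0.3978, 0.0015]
eef_rot: [-3.141, -0.0, 1.733]
force: [0.7, -0.0, -0.5]
opening: 0.0854
```

Run:
```python
from h import *
np.set_printoptions(precision=4,suppress=True)
s=arm.read_state();T=s["ee_pos"];y=s["eef_rot"][2];print(s["force"])
m=eyes.camera_model("wrist")
A=np.array([[np.cos(y),np.sin(y),0],[np.sin(y),-np.cos(y),0],[0,0,-1]])
p,d=eyes.capture("wrist");cv2.imwrite("pics/wrist5.png",p[:,:,::-1]);P=cloud(m,d)
for u,v in [(212,308),(216,330),(214,340),(205,305),(320,260),(560,250)]: print(u,v,A@(P[v,u]-T),P[v,u][2])
p,d=eyes.capture("scene")
cv2.imwrite("pics/sc5.png",cv2.resize(p[70:220,120:290,::-1],None,fx=4.5,fy=4,interpolation=cv2.INTER_CUBIC))
```

```text
[ 0.6968 -0.021  -0.4545]
212 308 [ 0.0109 -0.0421 -0.0525] 0.05403445148073294
216 330 [-0.0007 -0.0425 -0.0495] 0.05107439434290593
214 340 [-0.0029 -0.0424 -0.0533] 0.05485473680262683
205 305 [ 0.011  -0.0455 -0.0503] 0.05188865763908829
320 260 [ 0.0305 -0.0002 -0.0518] 0.053303719969764816
560 250 [0.0154 0.1283 0.0029] -0.0013333491532053355
```

View pics/wrist5.png

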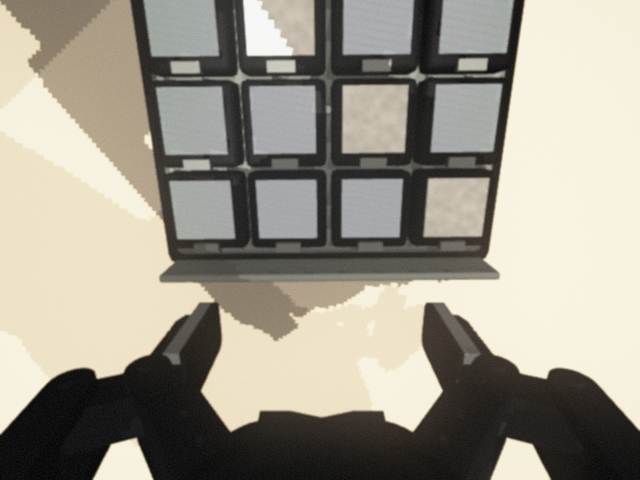

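View pics/sc5.png

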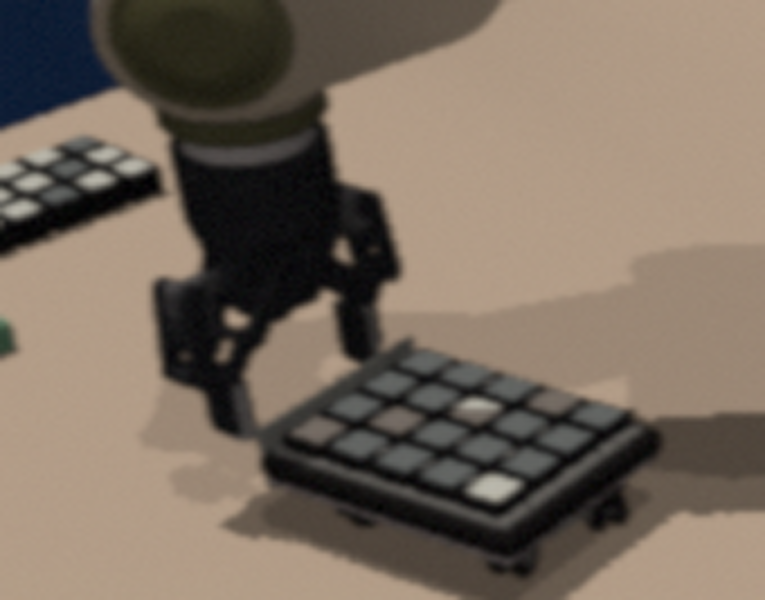

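Call:
servo_tool(rotation=[[0,0,0],[0,0,0],[0,0,0],[0,0,0],[0,0,0],[0,0,0],[0,0,0],[0,0,0],[0,0,0],[0,0,0]], delta_pos=[[3,0,4],[6,0,4],[9,0,4],[12,0,4],[15,0,4],[18,0,4],[21,0,4],[25,0,4],[29,0,4],[33,0,4]], jaw=[1,1,1,1,1,1,1,1,1,1])

```text
time_s: 8.1
ee_pos: [0.577, -0.3651, -0.002]
eef_rot: [3.141, 0.0, 1.733]
force: [1.4, -1.8, 0.1]
opening: 0.0854
```

```bash
python3 look.py 6
```

```text
8.1 [ 0.57702363 -0.36513529 -0.00196516] 1.7327922518030587 [ 1.35030091 -1.83312744  0.12570419]
```

View pics/both6.png

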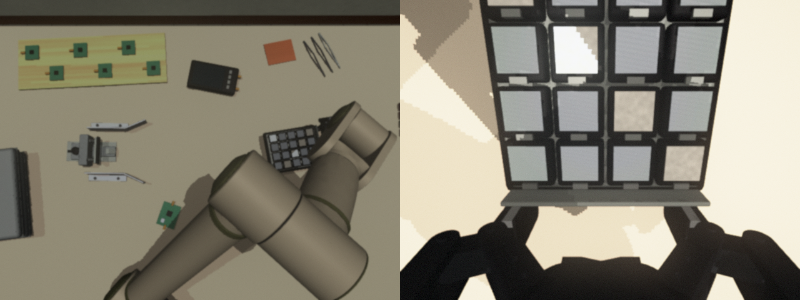

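Call:
servo_tool(rotation=[[0,0,0],[0,0,0],[0,0,0],[0,0,0],[0,0,0],[0,0,0],[0,0,0],[0,0,0],[0,0,0],[0,0,0]], delta_pos=[[4,0,0],[8,0,0],[12,0,0],[16,0,0],[20,0,0],[24,0,0],[28,0,0],[32,0,0],[36,0,0],[40,0,0]], jaw=[1,1,1,1,1,1,1,1,1,1])

```text
time_s: 9.45
ee_pos: [0.5705, -0.3256, -0.0021]
eef_rot: [-3.142, -0.0, 1.733]
force: [0.7, -1.4, 0.2]
opening: 0.0854
```

```bash
python3 look.py 7
```

```text
9.45 [ 0.57047374 -0.32557511 -0.00208752] 1.7328468422499599 [ 0.66372314 -1.42543367  0.23363055]
```

View pics/both7.png

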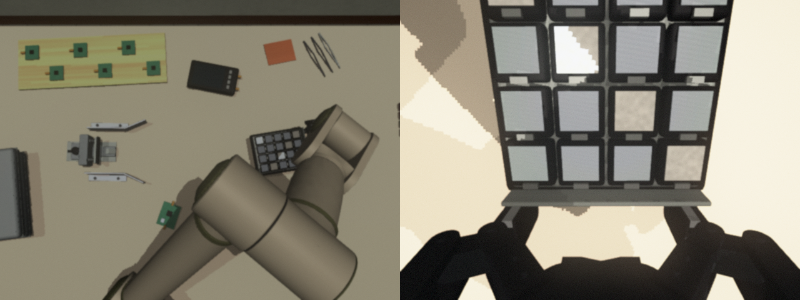

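View pics/wrist7.png

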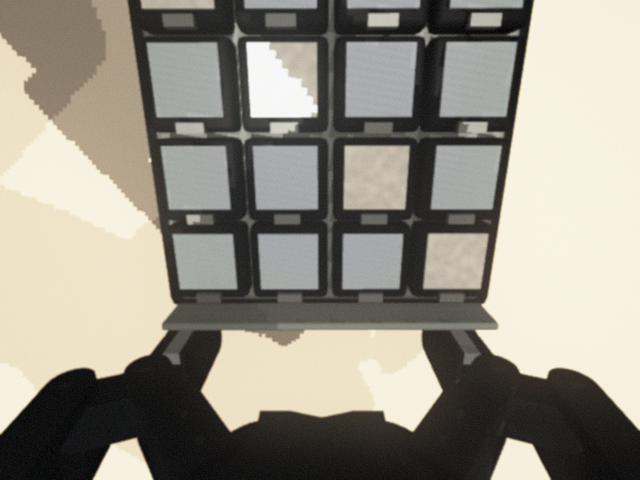

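Run:
```python
from h import *
np.set_printoptions(precision=4,suppress=True)
s=arm.read_state();T=s["ee_pos"];y=s["eef_rot"][2]
m=eyes.camera_model("wrist");A=np.array([[np.cos(y),np.sin(y),0],[np.sin(y),-np.cos(y),0],[0,0,-1]])
r=ray(m,[[164,328],[497,328]],.068);print((r-T)@A.T, r)
t=r.mean(0); h=A[0]; print("centre est",t+.0795*h)
a=cv2.imread("pics/top7.png")
cv2.imwrite("pics/t7c.png",cv2.resize(a[190:300,380:520],None,fx=5,fy=5,interpolation=cv2.INTER_CUBIC))
```

```text
[[ 0.0129 -0.0528 -0.0701]
 [ 0.0129  0.0596 -0.0701]] [[ 0.5161 -0.3209  0.068 ]
 [ 0.6271 -0.3027  0.068 ]]
centre est [ 0.5588 -0.2334  0.068 ]
```

View pics/t7c.png

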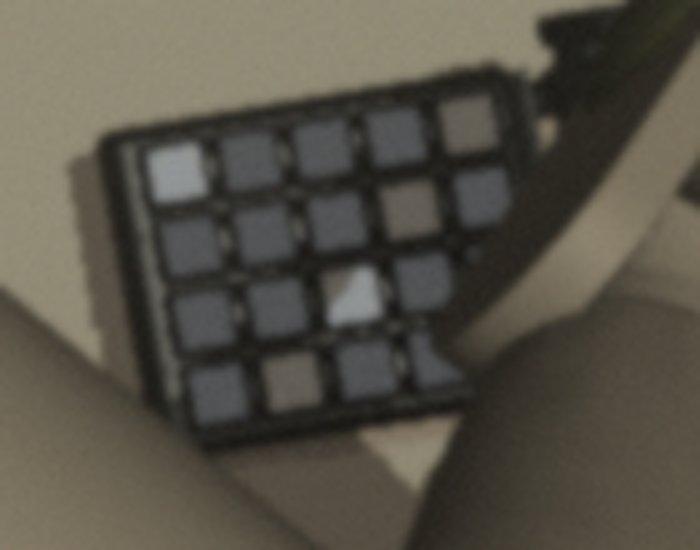

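Call:
servo_tool(rotation=[[0,0,0.01],[0,0,0.025],[0,0,0.045],[0,0,0.065],[0,0,0.085],[0,0,0.105],[0,0,0.125],[0,0,0.145],[0,0,0.162],[0,0,0.175]], delta_pos=[[4.2,-0.7,0],[8.5,-1.9,0],[12.7,-3.3,0],[17,-4.8,0],[21.2,-6.2,0],[25.5,-7.7,0],[29.7,-9.1,0],[34,-10.6,0],[38.2,-11.9,0],[42.5,-12.8,0]], jaw=[1,1,1,1,1,1,1,1,1,1])

```text
time_s: 10.8
ee_pos: [0.5509, -0.2857, -0.0021]
eef_rot: [-3.141, -0.0, 1.557]
force: [-0.7, -1.5, 0.2]
opening: 0.085
```

```bash
python3 look.py 8
python3 - <<'E'
import cv2
a=cv2.imread("pics/top8.png")
cv2.imwrite("pics/t8c.png",cv2.resize(a[180:300,330:490],None,fx=5,fy=5,interpolation=cv2.INTER_CUBIC))
E
```

```text
10.8 [ 0.55088239 -0.28572319 -0.00207881] 1.5568787623110398 [-0.74583822 -1.47021448  0.21965802]
```

View pics/t8c.png

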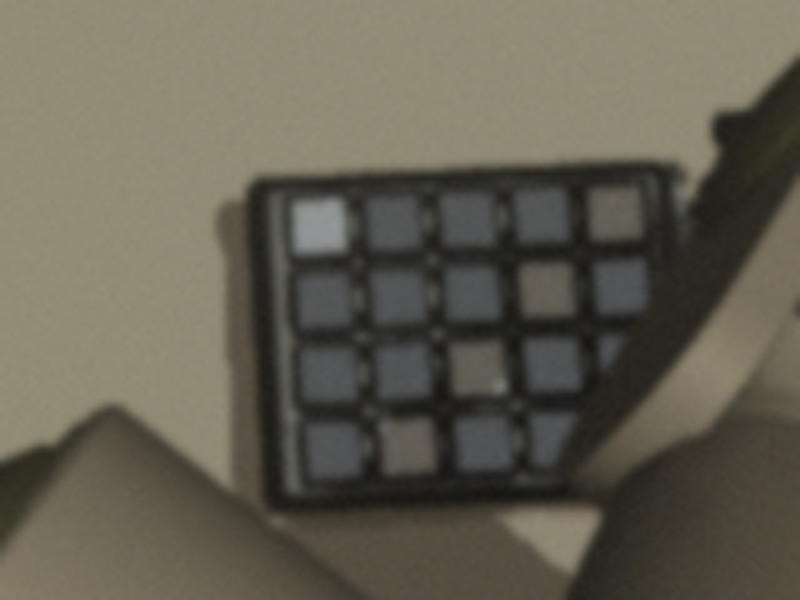

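View pics/wrist8.png

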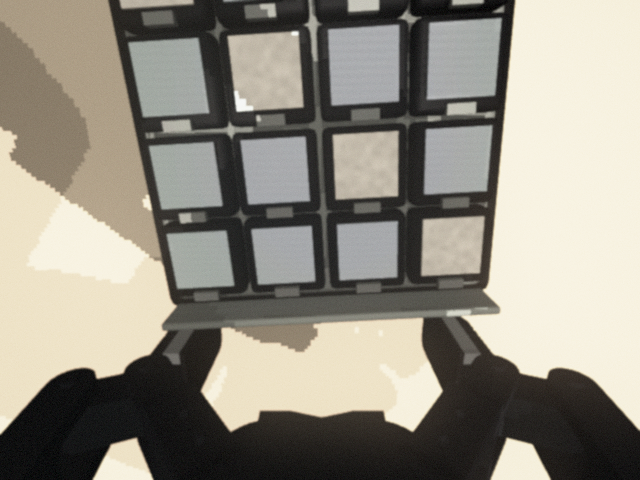

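```bash
cat >> h.py <<'E'
def front(fr,fl,z=.06):
    a,b=ray("top",[fr,fl],z)
    e=(a-b)[:2]; h=np.array([-e[1],e[0]])/np.linalg.norm(e)
    yaw=np.degrees(np.arctan2(h[1],h[0]))
    return (a+b)[:2]/2-.078*h, yaw, np.linalg.norm(e)
E
python3 - <<'E'
from h import *
print(front([430,213],[443,277]))
print(front([379.6,216.4],[384,281.6]))
a=cv2.imread("pics/top0.png")
c=cv2.resize(a[180:310,90:250],None,fx=5,fy=4.5,interpolation=cv2.INTER_CUBIC)
c=cv2.convertScaleAbs(c,alpha=1.5,beta=-30)
for k in range(0,800,100): cv2.putText(c,str(k),(k,10),0,.3,(0,0,255))
cv2.imwrite("pics/dock.png",c)
E
```

```text
(array([ 0.56650645, -0.29308146]), np.float64(99.83716012364508), np.float64(0.11868974606033708))
(array([ 0.55017534, -0.19449582]), np.float64(92.78860037282517), np.float64(0.11893238841316976))
```

View pics/dock.png

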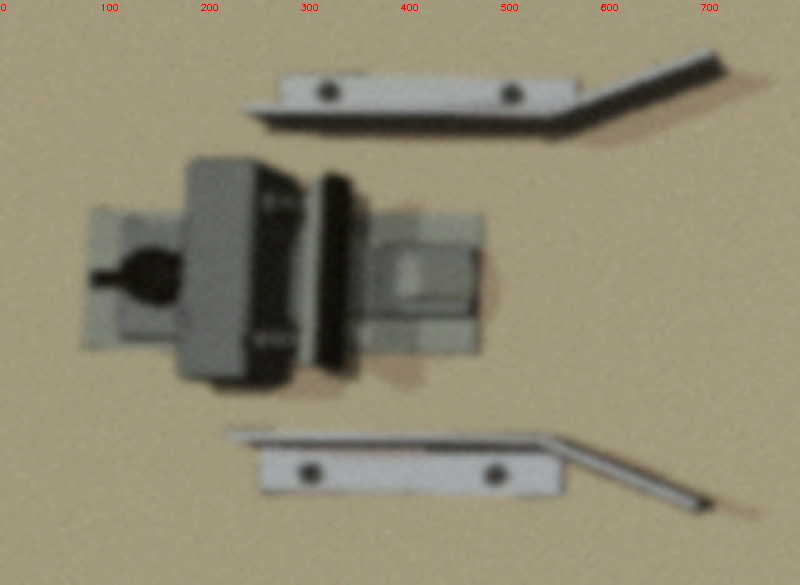

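Run:
```python
from h import *
np.set_printoptions(precision=4,suppress=True)
f=lambda a:[[x/5+90,y/4.5+180] for x,y in a]
print(ray("top",f([(328,92),(512,94),(311,473),(496,475)]),.004))
print(ray("top",f([(555,117),(710,55),(548,440),(700,503)]),.05))
print(ray("top",f([(245,107),(228,435)]),.05))
```

```text
[[0.6467 0.3104 0.004 ]
 [0.6455 0.2397 0.004 ]
 [0.4843 0.3129 0.004 ]
 [0.483  0.2429 0.004 ]]
[[0.628  0.2142 0.05  ]
 [0.6535 0.1574 0.05  ]
 [0.496  0.2147 0.05  ]
 [0.4703 0.1592 0.05  ]]
[[0.6326 0.3284 0.05  ]
 [0.4986 0.3308 0.05  ]]
```

Call:
servo_tool(rotation=[[0,0,0.005],[0,0,0.01],[0,0,0.015],[0,0,0.02],[0,0,0.025],[0,0,0.03],[0,0,0.035],[0,0,0.04],[0,0,0.044],[0,0,0.047]], delta_pos=[[5,-1.2,0],[10,-2.4,0],[15,-3.6,0],[20,-4.7,0],[25,-5.8,0],[30,-6.9,0],[35,-8,0],[40,-9.1,0],[45,-10,0],[50,-10.9,0]], jaw=[1,1,1,1,1,1,1,1,1,1])

```text
time_s: 12.15
ee_pos: [0.5408, -0.2355, -0.0021]
eef_rot: [3.141, 0.0, 1.51]
force: [0.2, -1.1, -0.4]
opening: 0.0854
```

```bash
python3 look.py 9
python3 - <<'E'
import cv2
a=cv2.imread("pics/top9.png")
cv2.imwrite("pics/t9c.png",cv2.resize(a[180:300,310:470],None,fx=5,fy=5,interpolation=cv2.INTER_CUBIC))
E
```

```text
12.15 [ 0.54084787 -0.23552145 -0.00206471] 1.5103929629699606 [ 0.23391503 -1.14533763 -0.43632447]
```

View pics/t9c.png

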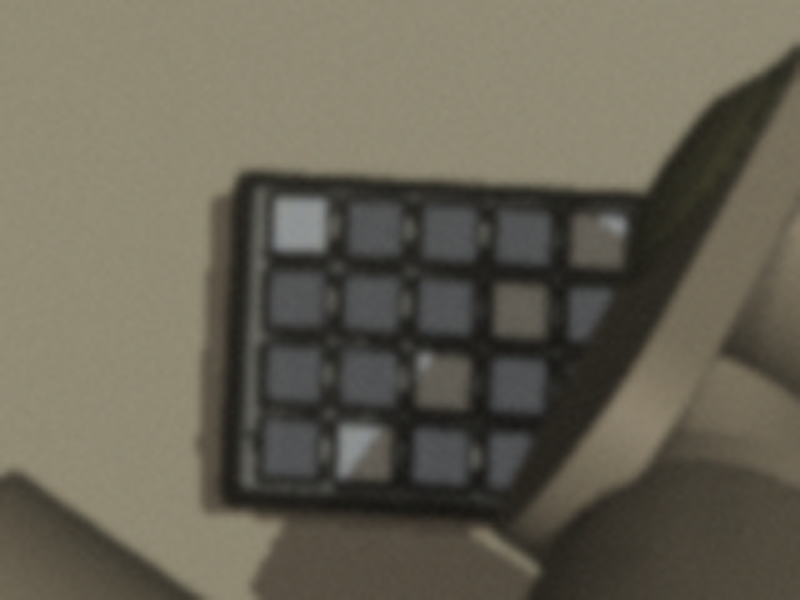

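View pics/wrist9.png

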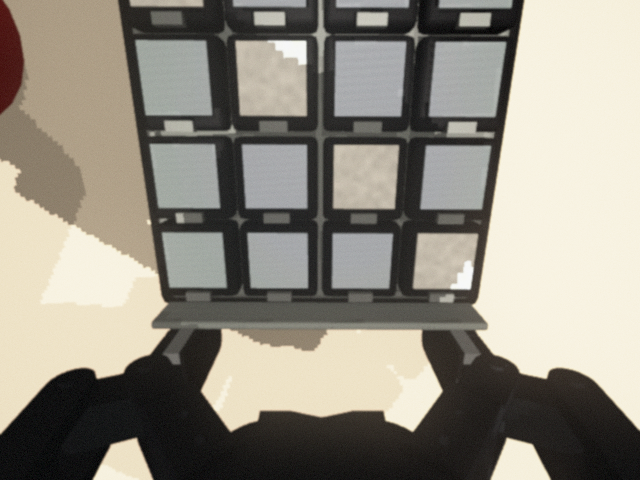

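Call:
servo_tool(rotation=[[0,0,0.012],[0,0,0.025],[0,0,0.038],[0,0,0.048],[0,0,0.053],[0,0,0.053],[0,0,0.053],[0,0,0.053],[0,0,0.053],[0,0,0.053]], delta_pos=[[5,-1.1,0],[10,-2.3,0],[15,-3.4,0],[20,-4.2,0],[26,-4.6,0],[32,-4.4,0],[38,-4.1,0],[44,-3.9,0],[50,-3.6,0],[56,-3.4,0]], jaw=[1,1,1,1,1,1,1,1,1,1])

```text
time_s: 13.5
ee_pos: [0.5408, -0.1793, -0.0021]
eef_rot: [-3.142, -0.0, 1.458]
force: [-1.0, -1.9, 0.2]
opening: 0.0854
```

```bash
python3 look.py 10
python3 - <<'E'
from h import *
print(front([358,215.6],[355,280.6]))
a=cv2.imread("pics/top10.png")
cv2.imwrite("pics/t10c.png",cv2.resize(a[180:300,280:440],None,fx=5,fy=5,interpolation=cv2.INTER_CUBIC))
E
```

```text
13.5 [ 0.54079769 -0.17931141 -0.00209705] 1.4578261833952122 [-1.01048583 -1.91495764  0.16472931]
(array([ 0.54358695, -0.14855652]), np.float64(86.57841840698156), np.float64(0.1185748894801294))
```

View pics/t10c.png

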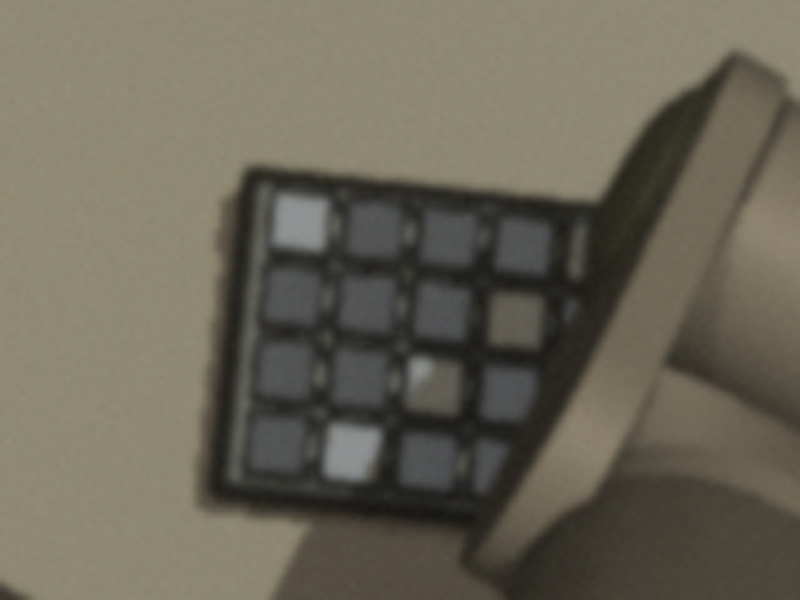

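View pics/wrist10.png

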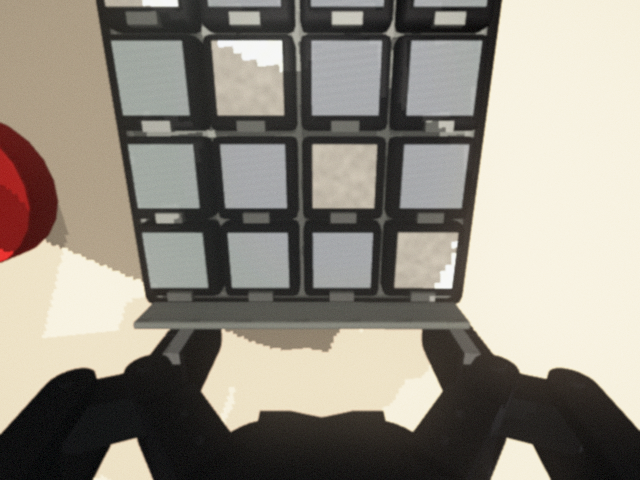

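Run:
```python
from h import *
print(front([329.4,214],[322.4,279.6]))
s=arm.read_state();T=s["ee_pos"];y=s["eef_rot"][2]
m=eyes.camera_model("wrist");A=np.array([[np.cos(y),np.sin(y),0],[np.sin(y),-np.cos(y),0],[0,0,-1]])
r=ray(m,[[135,327],[470,327]],.068);print((r-T)@A.T, r)
print(ray("wrist",[57,195],.019),ray("top",[[378,322],[378,340],[358,340]],.019))
```

```text
(array([ 0.54202973, -0.09268321]), np.float64(83.4806577183712), np.float64(0.12021010591633306))
[[ 0.01340165 -0.06249222 -0.07009775]
 [ 0.01334419  0.05048616 -0.07009775]] [[ 0.48023458 -0.15849333  0.068     ]
 [ 0.5924914  -0.17124181  0.068     ]]
[[ 0.43096307 -0.11654896  0.019     ]] [[ 0.41322706 -0.11226193  0.019     ]
 [ 0.38019303 -0.11167145  0.019     ]
 [ 0.38041982 -0.07455171  0.019     ]]
```

Call:
servo_tool(rotation=[[0,0,0.015],[0,0,0.035],[0,0,0.055],[0,0,0.075],[0,0,0.095],[0,0,0.108],[0,0,0.113],[0,0,0.113],[0,0,0.113],[0,0,0.113]], delta_pos=[[4,-1.7,0],[8,-4,0],[12.5,-6.4,0],[17,-8.8,0],[21.5,-11.1,0],[26,-12.6,0],[30.5,-13.2,0],[35,-13.2,0],[39.5,-13.2,0],[44,-13.2,0]], jaw=[1,1,1,1,1,1,1,1,1,1])

```text
time_s: 14.85
ee_pos: [0.5326, -0.1342, -0.0021]
eef_rot: [-3.142, 0.0, 1.345]
force: [-1.2, -1.9, 0.1]
opening: 0.0854
```

```bash
python3 look.py 11
python3 - <<'E'
from h import *
a=cv2.imread("pics/top11.png")
cv2.imwrite("pics/t11c.png",cv2.resize(a[180:300,260:420],None,fx=5,fy=5,interpolation=cv2.INTER_CUBIC))
E
```

```text
14.85 [ 0.53263743 -0.13421405 -0.00210605] 1.3448941109197168 [-1.151136  -1.8624049  0.1128639]
```

View pics/t11c.png

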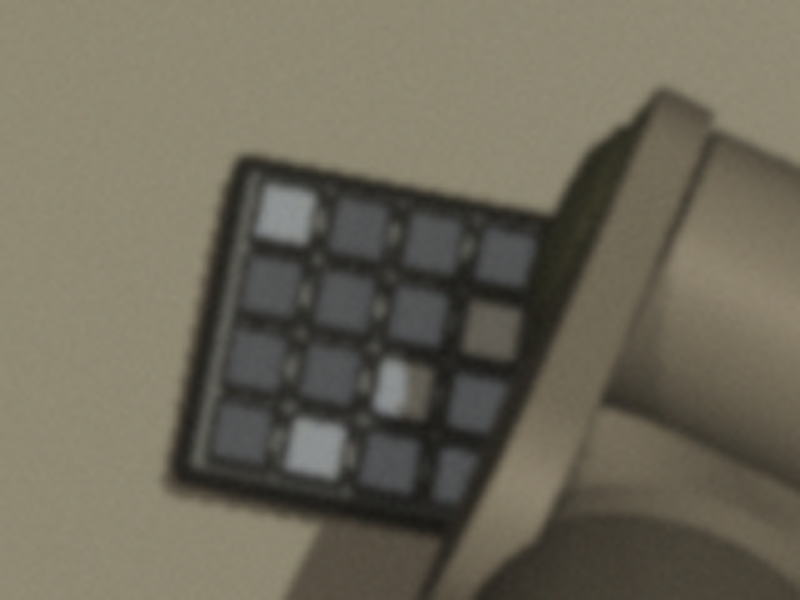

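View pics/wrist11.png

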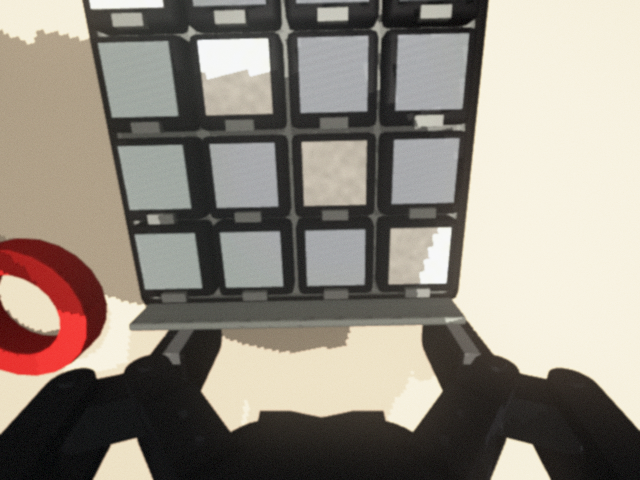

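Call:
servo_tool(rotation=[[0,0,0],[0,0,0],[0,0,0],[0,0,0],[0,0,0],[0,0,0],[0,0,0],[0,0,0],[0,0,0],[0,0,0]], delta_pos=[[5,-0.5,0],[10,-1,0],[15,-1.5,0],[20,-2,0],[25,-2.3,0],[30,-2.6,0],[35,-2.8,0],[40,-3,0],[45,-3,0],[50,-3,0]], jaw=[1,1,1,1,1,1,1,1,1,1])

```text
time_s: 16.2
ee_pos: [0.541, -0.0848, -0.0021]
eef_rot: [-3.142, 0.0, 1.345]
force: [0.6, -1.2, -0.8]
opening: 0.0855
```

```bash
python3 look.py 12
python3 - <<'E'
from h import *
print(front([308.4,211.6],[294,276]))
a=cv2.imread("pics/top12.png")
cv2.imwrite("pics/t12c.png",cv2.resize(a[180:300,230:390],None,fx=5,fy=5,interpolation=cv2.INTER_CUBIC))
E
```

```text
16.2 [ 0.54095012 -0.08478021 -0.00207575] 1.344868238456278 [ 0.55229863 -1.16682122 -0.7581547 ]
(array([ 0.53936217, -0.04651262]), np.float64(77.2652487975165), np.float64(0.12023788726587256))
```

View pics/t12c.png

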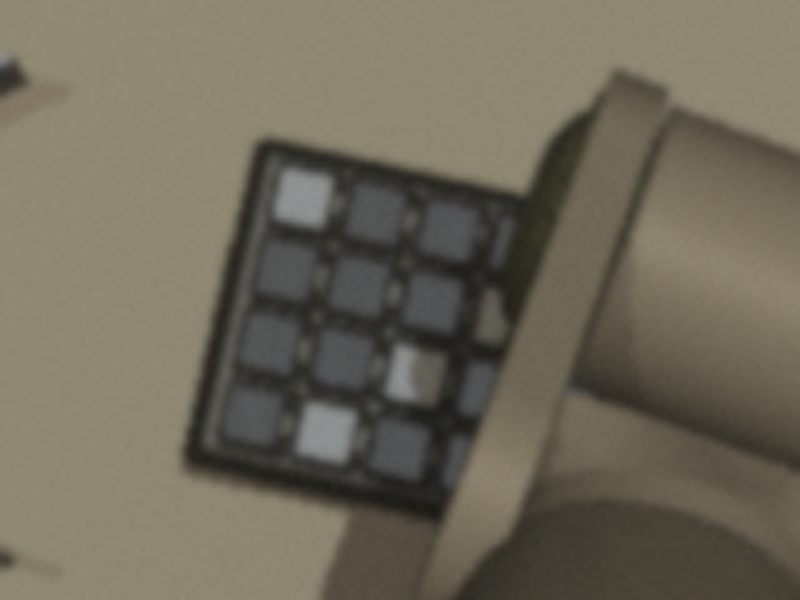

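View pics/wrist12.png

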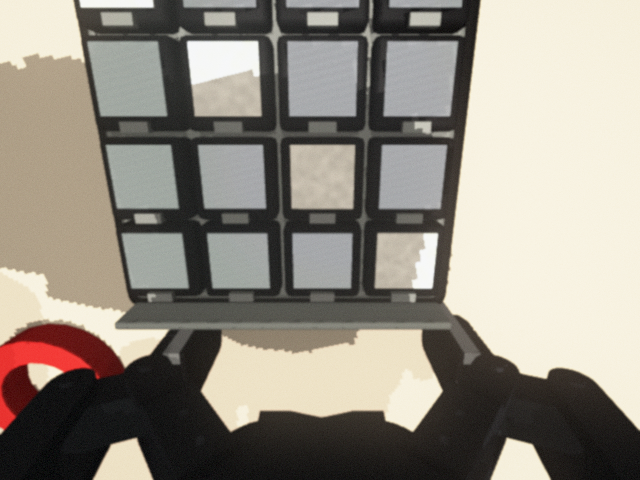

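```bash
cat >> h.py <<'E'
def boxes(fr,fl,off,scale=5):
    q=[[fr[0]/scale+off[0],fr[1]/scale+off[1]],[fl[0]/scale+off[0],fl[1]/scale+off[1]]]
    a,b=ray("top",q,.068); e=(a-b)[:2]; h=np.array([-e[1],e[0]])/np.linalg.norm(e)
    return (a+b)[:2]/2, h, np.degrees(np.arctan2(h[1],h[0])), np.linalg.norm(e)
E
python3 - <<'E'
from h import *
np.set_printoptions(precision=4,suppress=True)
print(front([282.4,208.4],[267.6,273.2]))
m0,h0,y0,w0=boxes((128,177),(175,393),(420,185)); b0,_,yb,_=boxes((418,125),(468,343),(420,185))
print(m0,b0,y0,yb,w0)
d=np.linalg.norm(m0-b0); cen=(m0+b0)/2; print("boxcentre init",cen,"half len",d/2)
for k,fr,fl,off in [(8,(320,225),(333,450),(330,180)),(9,(300,224),(292,450),(310,180)),(10,(300,222),(277,445),(280,180)),(11,(286,215),(242,432),(260,180)),(12,(303,197),(253,415),(230,180))]:
    m,h,y,w=boxes(fr,fl,off); print(k,m-h*d/2,y,w)
E
```

```text
(array([0.5451, 0.001 ]), np.float64(77.29019003800734), np.float64(0.12106873852903872))
[ 0.5576 -0.2396] [ 0.5756 -0.3459] 100.4856482058175 100.5007169662288 0.07976622413338945
boxcentre init [ 0.5666 -0.2927] half len 0.053933924336840314
8 [ 0.5501 -0.1939] 92.08671732749613 0.0814628643343682
9 [ 0.5457 -0.1468] 87.05212810966121 0.08181715516351848
10 [ 0.544  -0.0898] 83.5532061156214 0.08109885979469351
11 [ 0.5429 -0.0442] 78.2772543315237 0.08008553493779909
12 [0.5484 0.005 ] 77.12441605515268 0.08087858816743713
```

Call:
servo_tool(rotation=[[0,0,0],[0,0,0],[0,0,0],[0,0,0],[0,0,0],[0,0,0],[0,0,0.025],[0,0,0.055],[0,0,0.08],[0,0,0.105]], delta_pos=[[-6,-2,0],[-8,-6,0],[-8,-11,0],[-5,-11,0],[-2,-11,0],[0,-11,0],[4,-13.8,0],[8,-17,0],[12.1,-19.7,0],[16.2,-22.4,0]], jaw=[1,1,1,1,1,1,1,1,1,1])

```text
time_s: 17.55
ee_pos: [0.5225, -0.064, -0.0021]
eef_rot: [-3.141, 0.0, 1.238]
force: [0.4, -1.0, -1.2]
opening: 0.0856
```

```bash
python3 look.py 13
python3 - <<'E'
from h import *
a=cv2.imread("pics/top13.png")
cv2.imwrite("pics/t13c.png",cv2.resize(a[180:300,220:380],None,fx=5,fy=5,interpolation=cv2.INTER_CUBIC))
E
```

```text
17.55 [ 0.52248846 -0.06398913 -0.00207592] 1.2381237082960659 [ 0.40852688 -0.99198131 -1.16099938]
```

View pics/t13c.png

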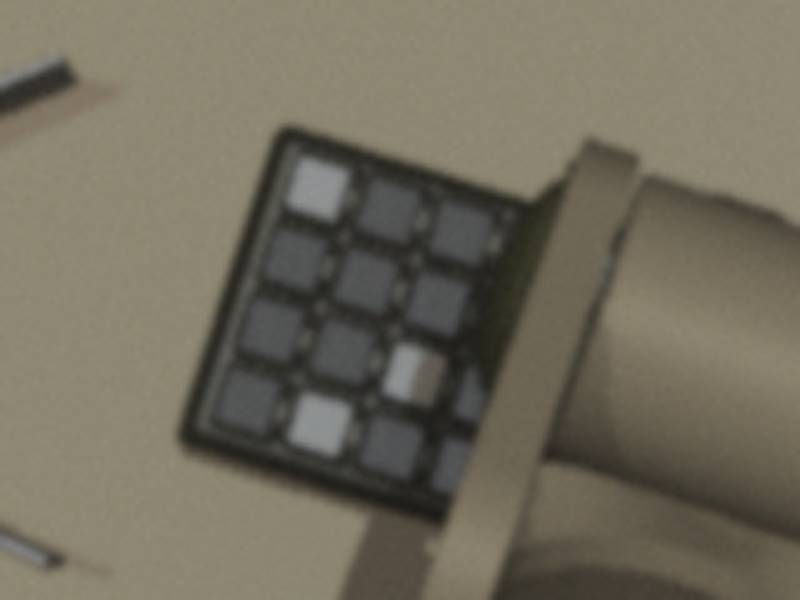

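View pics/wrist13.png

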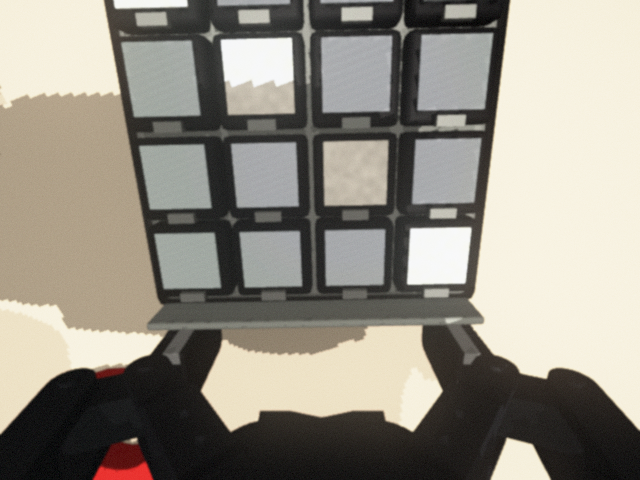

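Run:
```python
from h import *
m,h,y,w=boxes((319,190),(249,400),(220,180)); c=m-h*.054; print(c,y, "line",.5634+.0165*(c[1]-.22))
s=arm.read_state();t=s["eef_rot"][2]
print(s["ee_pos"][:2]+.0887*np.array([np.cos(t),np.sin(t)])-.0016*np.array([np.sin(t),-np.cos(t)]))
```

```text
[0.547539  0.0221558] 71.71585289111262 line 0.5601355707347763
[0.54981842 0.02070656]
```

Call:
servo_tool(rotation=[[0,0,0.012],[0,0,0.024],[0,0,0.024],[0,0,0.024],[0,0,0.024],[0,0,0.024],[0,0,0.024],[0,0,0.024]], delta_pos=[[4,-1.7,0],[8,-3.4,0],[12,-4.1,0],[16,-4.7,0],[20,-5.3,0],[24,-5.9,0],[28,-6.5,0],[32,-7.1,0]], jaw=[1,1,1,1,1,1,1,1])

```text
time_s: 18.65
ee_pos: [0.5265, -0.0315, -0.0021]
eef_rot: [3.141, -0.0, 1.216]
force: [-0.8, -1.4, 0.9]
opening: 0.0852
```

```bash
python3 look.py 14
python3 - <<'E'
from h import *
a=cv2.imread("pics/top14.png")
cv2.imwrite("pics/t14c.png",cv2.resize(a[180:300,200:360],None,fx=5,fy=5,interpolation=cv2.INTER_CUBIC))
E
```

```text
18.65 [ 0.5265348  -0.03150521 -0.00208032] 1.2156974383185553 [-0.75538093 -1.3593149   0.89861677]
```

View pics/t14c.png

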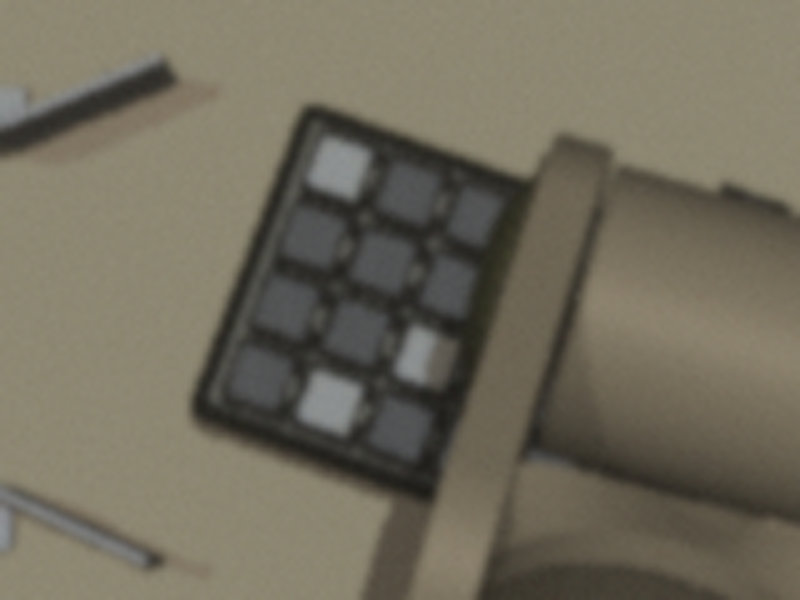

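View pics/wrist14.png

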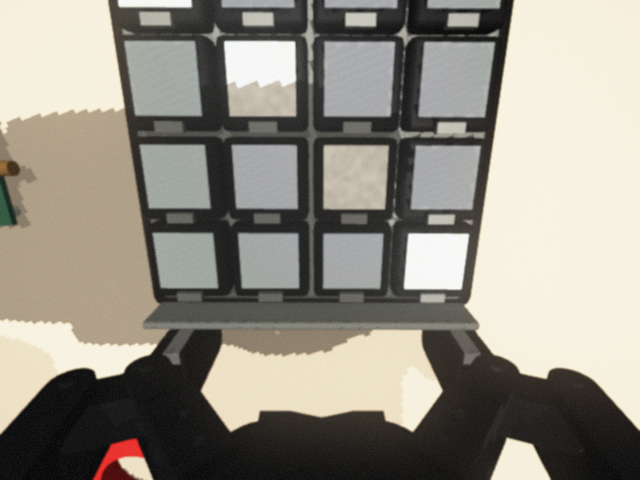

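```bash
cat >> h.py <<'E'
def rows(lat,al,s,crab,lat2=None):
    """tool-frame TCP shifts; al: CW +, crab deg left of heading of motion"""
    lat2=lat if lat2 is None else lat2
    for i,(a,d) in enumerate(zip(al,s)):
        l=lat+(lat2-lat)*(i+1)/len(s)
        c=np.array([88.7,lat])+d*np.array([np.cos(np.radians(crab)),-np.sin(np.radians(crab))])
        p=c-88.7*np.array([np.cos(a),np.sin(a)])-l*np.array([-np.sin(a),np.cos(a)])
        print(round(a,3),p.round(1))
E
python3 - <<'E'
from h import *
m,h,y,w=boxes((340,167),(260,378),(200,180)); c=m-h*.054; print(c,y, "line",.5634+.0165*(c[1]-.22))
rows(-3.2,-np.array([.02,.05,.085,.125,.165,.205,.245,.285,.32,.345]),np.arange(1,11)*3.6,10)
E
```

```text
[0.55393411 0.05310735] 69.57156252430843 line 0.560646271281516
-0.02 [3.6 1.1]
-0.05 [7.4 3.2]
-0.085 [11.2  5.6]
-0.125 [15.3  8.5]
-0.165 [19.5 11.4]
-0.205 [23.8 14.2]
-0.245 [28.2 17. ]
-0.285 [32.8 19.8]
-0.32 [37.4 22.1]
-0.345 [41.8 23.6]
```

Call:
servo_tool(rotation=[[0,0,-0.02],[0,0,-0.05],[0,0,-0.085],[0,0,-0.125],[0,0,-0.165],[0,0,-0.205],[0,0,-0.245],[0,0,-0.285],[0,0,-0.32],[0,0,-0.345]], delta_pos=[[3.6,1.1,0],[7.4,3.2,0],[11.2,5.6,0],[15.3,8.5,0],[19.5,11.4,0],[23.8,14.2,0],[28.2,17,0],[32.8,19.8,0],[37.4,22.1,0],[41.8,23.6,0]], jaw=[1,1,1,1,1,1,1,1,1,1])

```text
time_s: 20.0
ee_pos: [0.5634, -0.0006, -0.002]
eef_rot: [3.141, 0.0, 1.563]
force: [-0.4, -1.6, -0.2]
opening: 0.0856
```

```bash
python3 look.py 15
python3 - <<'E'
from h import *
a=cv2.imread("pics/top15.png")
cv2.imwrite("pics/t15c.png",cv2.resize(a[180:300,180:340],None,fx=5,fy=5,interpolation=cv2.INTER_CUBIC))
E
```

```text
20.0 [ 5.63387231e-01 -5.61840860e-04 -2.04528684e-03] 1.5625496735181343 [-0.37774453 -1.55434198 -0.20221021]
```

View pics/t15c.png

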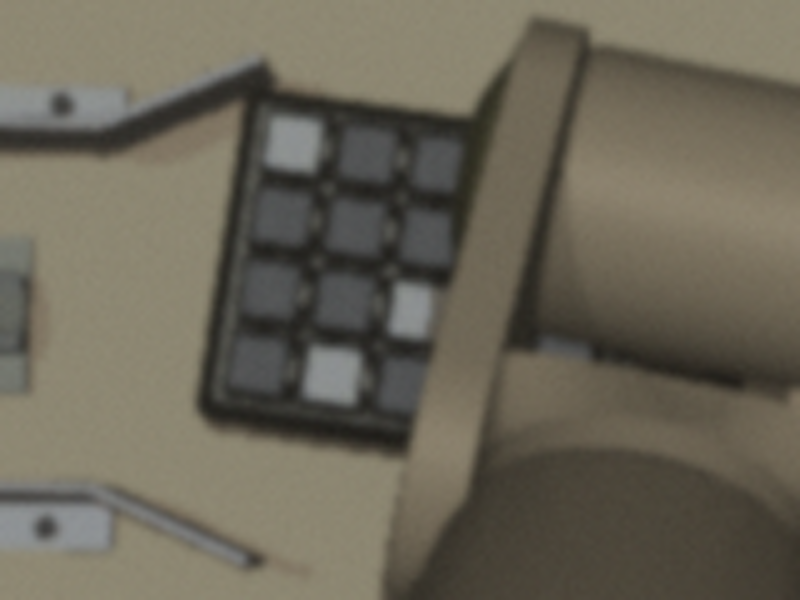

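View pics/wrist15.png

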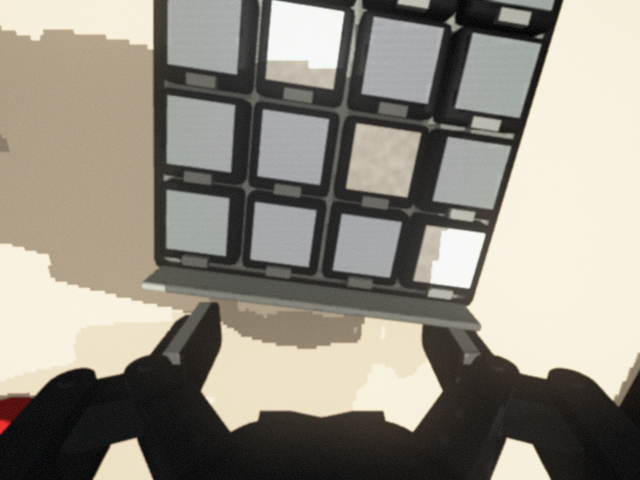

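Run:
```python
from h import *
m,h,y,w=boxes((293,143),(258,365),(180,180)); c=m-h*.054; print(c,y, "line",.5634+.0165*(c[1]-.22))
s=arm.read_state();T=s["ee_pos"];t=s["eef_rot"][2]
mm=eyes.camera_model("wrist");A=np.array([[np.cos(t),np.sin(t),0],[np.sin(t),-np.cos(t),0],[0,0,-1]])
r=ray(mm,[[142,287],[481,327]],.068);print((r-T)@A.T, r)
e=(r[1]-r[0])[:2];h=np.array([-e[1],e[0]])/np.linalg.norm(e);print(np.degrees(np.arctan2(h[1],h[0])), r.mean(0)[:2]+.078*h)
```

```text
[0.57186434 0.09523124] 81.63530699779945 line 0.561341315512053
[[ 0.02817946 -0.05784288 -0.07012331]
 [ 0.01333982  0.05416768 -0.07012331]] [[0.50563967 0.02844961 0.068     ]
 [0.61751575 0.01262799 0.068     ]]
81.95055593658641 [0.57249986 0.09777032]
```

Call:
servo_tool(rotation=[[0,0,0],[0,0,0],[0,0,0],[0,0,0],[0,0,0],[0,0,0],[0,0,0],[0,0,0]], delta_pos=[[3,-0.3,0],[6,-0.6,0],[9,-0.9,0],[12,-1.2,0],[15,-1.5,0],[18,-1.8,0],[21,-2.1,0],[24,-2.4,0]], jaw=[1,1,1,1,1,1,1,1])

```text
time_s: 21.1
ee_pos: [0.5609, 0.0234, -0.002]
eef_rot: [3.141, 0.0, 1.561]
force: [0.9, -2.5, 0.2]
opening: 0.0857
```

```bash
python3 look.py 16
python3 - <<'E'
from h import *
a=cv2.imread("pics/top16.png")
cv2.imwrite("pics/t16c.png",cv2.resize(a[180:300,180:340],None,fx=5,fy=5,interpolation=cv2.INTER_CUBIC))
E
```

```text
21.1 [ 0.56092064  0.02338678 -0.00203561] 1.5607577940691282 [ 0.90698819 -2.53884295  0.19023442]
```

View pics/t16c.png

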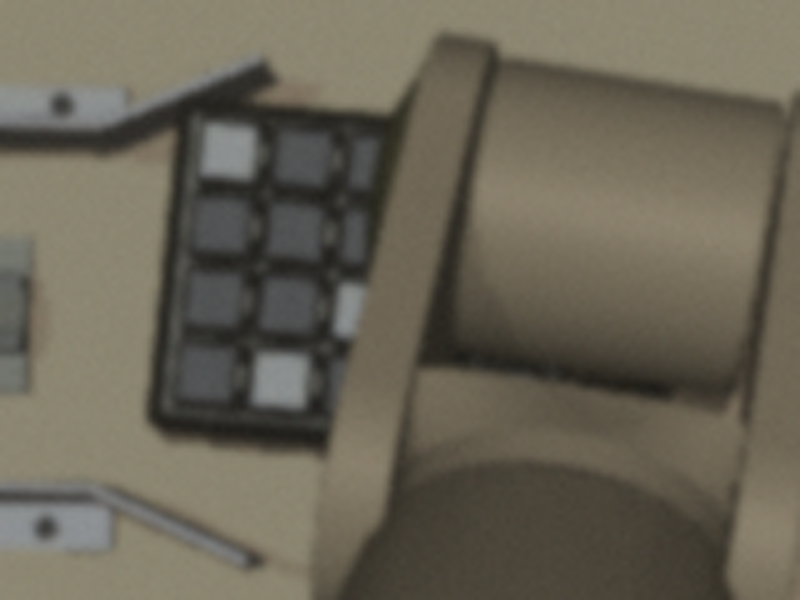

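View pics/wrist16.png

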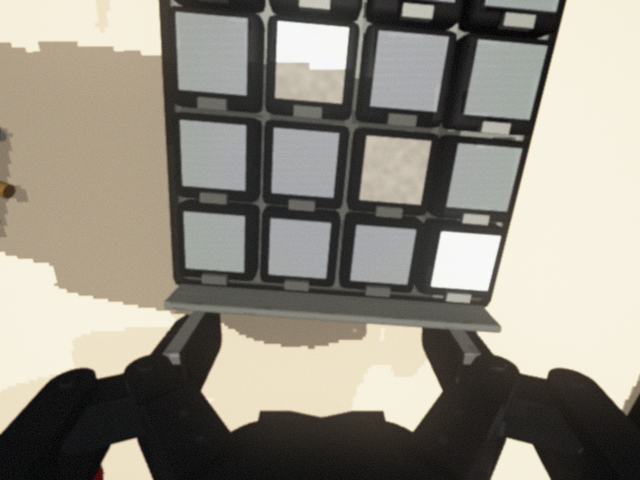

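Call:
servo_tool(rotation=[[0,0,0],[0,0,0],[0,0,0],[0,0,0],[0,0,0],[0,0,0],[0,0,0],[0,0,0]], delta_pos=[[3,0,0],[6,0,0],[9,0,0],[12,0,0],[15,0,0],[18,0,0],[21,0,0],[24,0,0]], jaw=[1,1,1,1,1,1,1,1])

```text
time_s: 22.2
ee_pos: [0.5611, 0.0474, -0.0021]
eef_rot: [-3.142, -0.0, 1.561]
force: [1.6, -3.0, -0.2]
opening: 0.0857
```

```bash
python3 look.py 17
python3 - <<'E'
from h import *
a=cv2.imread("pics/top17.png")
cv2.imwrite("pics/t17c.png",cv2.resize(a[180:300,150:310],None,fx=5,fy=5,interpolation=cv2.INTER_CUBIC))
E
```

```text
22.2 [ 0.56111287  0.0474481  -0.00209894] 1.5607596876031926 [ 1.59402602 -2.96254409 -0.1642206 ]
```

View pics/t17c.png

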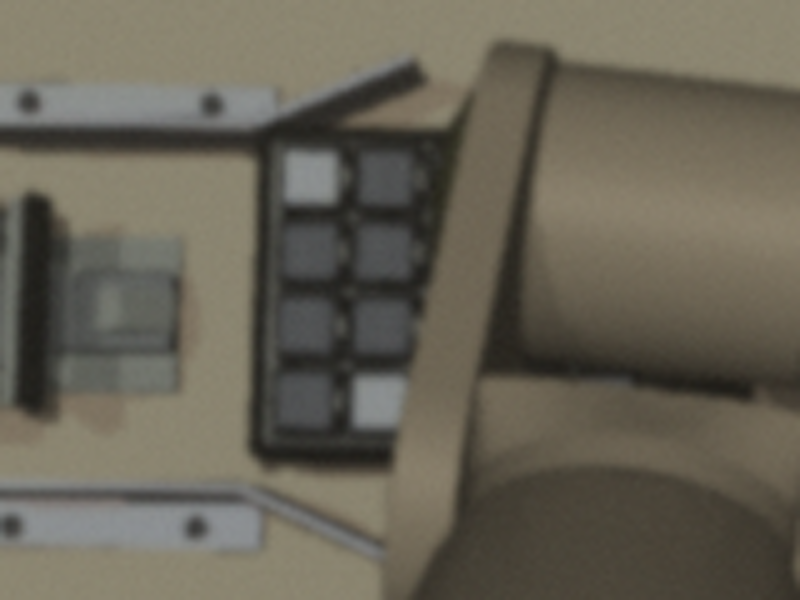

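View pics/wrist17.png

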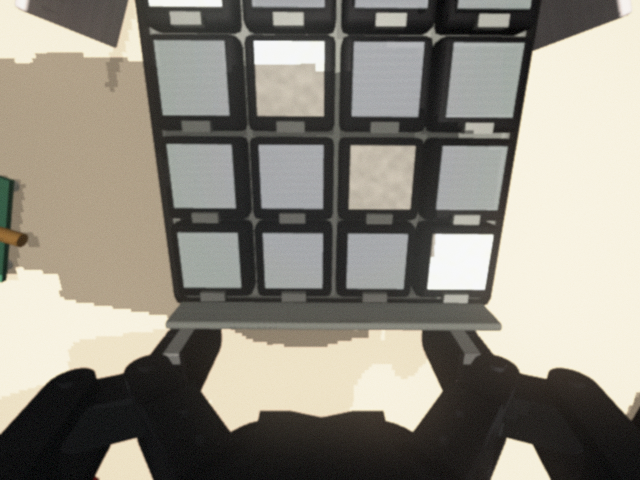

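Call:
servo_tool(rotation=[[0,0,0.007],[0,0,0.007],[0,0,0.007],[0,0,0.007],[0,0,0.007],[0,0,0.007],[0,0,0.007],[0,0,0.007],[0,0,0.007]], delta_pos=[[3,0.2,0],[6,0.4,0],[9,0.6,0],[12,0.8,0],[15,1,0],[18,1,0],[21,1,0],[24,1,0],[27,1,0]], jaw=[1,1,1,1,1,1,1,1,1])

```text
time_s: 23.42
ee_pos: [0.5623, 0.0745, -0.0021]
eef_rot: [-3.141, -0.0, 1.554]
force: [-0.3, -2.1, -0.5]
opening: 0.0851
```

```bash
python3 look.py 18
python3 - <<'E'
from h import *
a=cv2.imread("pics/top18.png")
cv2.imwrite("pics/t18c.png",cv2.resize(a[180:300,130:290],None,fx=5,fy=5,interpolation=cv2.INTER_CUBIC))
E
```

```text
23.425 [ 0.56233718  0.07446502 -0.00209947] 1.553797288704456 [-0.31559328 -2.12189559 -0.49105923]
```

View pics/t18c.png

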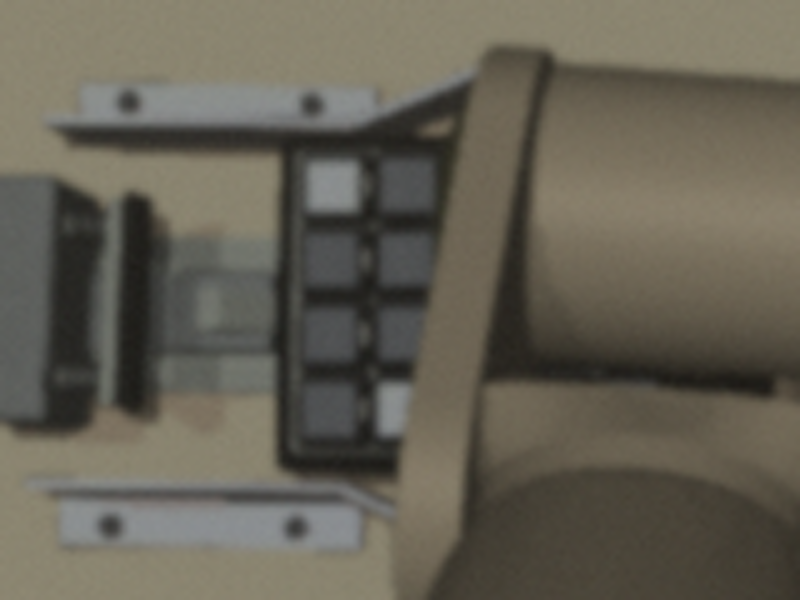

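View pics/wrist18.png

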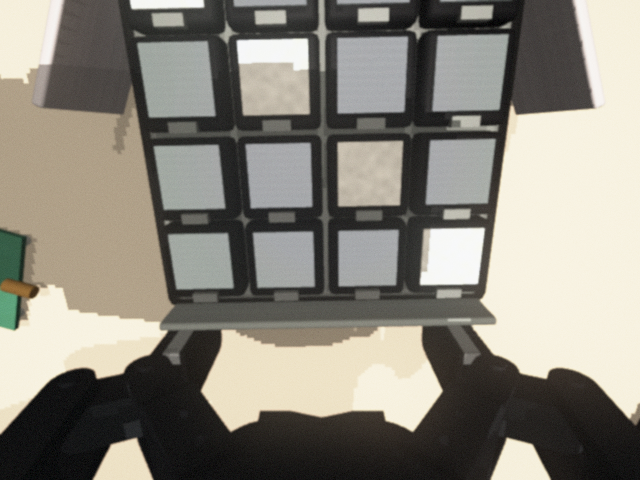

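Call:
servo_tool(rotation=[[0,0,0],[0,0,0],[0,0,0],[0,0,0],[0,0,0],[0,0,0],[0,0,0],[0,0,0],[0,0,0],[0,0,0]], delta_pos=[[3,0,0],[6,0,0],[9,0,0],[12,0,0],[15,0,0],[18,0,0],[21,0,0],[24,0,0],[27,0,0],[29,0,0]], jaw=[1,1,1,1,1,1,1,1,1,1])

```text
time_s: 24.78
ee_pos: [0.5629, 0.1035, -0.0021]
eef_rot: [3.142, -0.0, 1.554]
force: [-0.4, -1.1, 0.4]
opening: 0.0853
```

```bash
python3 look.py 19
python3 - <<'E'
from h import *
a=cv2.imread("pics/top19.png")
cv2.imwrite("pics/t19c.png",cv2.resize(a[180:300,120:280],None,fx=5,fy=5,interpolation=cv2.INTER_CUBIC))
E
```

```text
24.775 [ 0.56289527  0.10346731 -0.00206912] 1.5538948760912557 [-0.42906642 -1.06874338  0.44097434]
```

View pics/t19c.png

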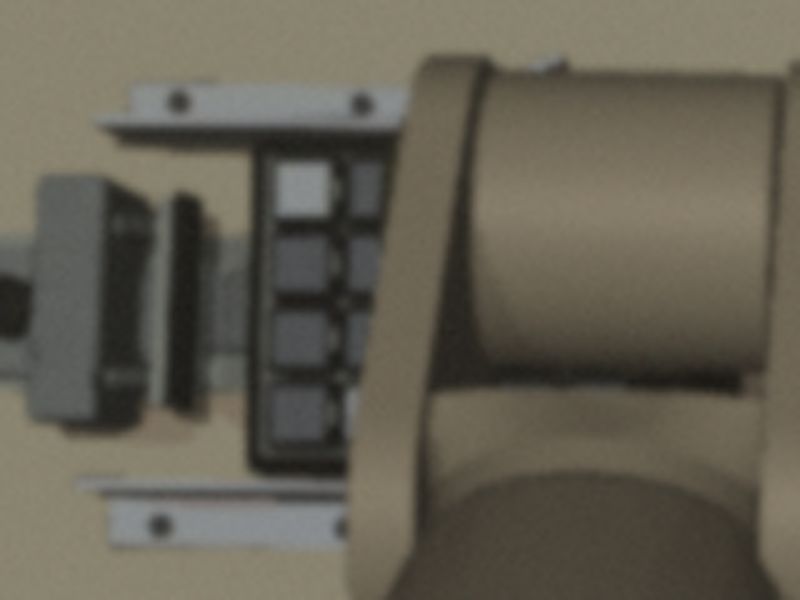

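View pics/wrist19.png

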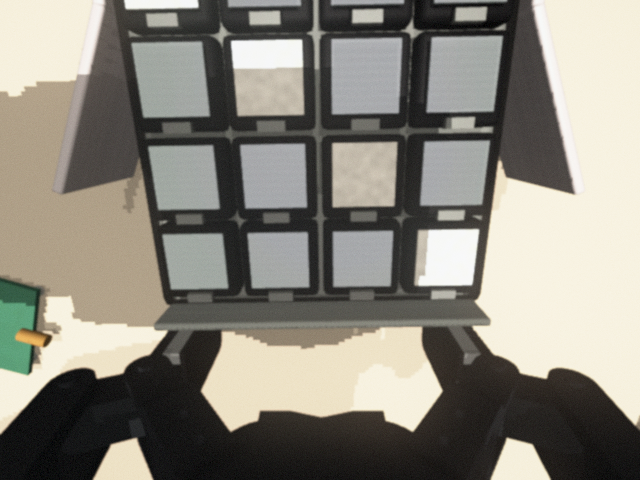

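Call:
servo_tool(rotation=[[0,0,0],[0,0,0],[0,0,0],[0,0,0],[0,0,0],[0,0,0],[0,0,0],[0,0,0],[0,0,0],[0,0,0]], delta_pos=[[1.5,0,0],[3,0,0],[4.5,0,0],[6,0,0],[7,0,0],[8,0,0],[9,0,0],[10,0,0],[11,0,0],[12,0,0]], jaw=[1,1,1,1,1,1,1,1,1,1])

```text
time_s: 26.12
ee_pos: [0.5631, 0.1153, -0.0021]
eef_rot: [3.141, 0.0, 1.554]
force: [-1.0, -4.6, 0.2]
opening: 0.0856
```

Call:
servo_tool(rotation=[[0,0,0],[0,0,0],[0,0,0],[0,0,0]], delta_pos=[[0.5,0,0],[1,0,0],[1.5,0,0],[2,0,0]], jaw=[1,1,1,1])

```text
time_s: 26.62
ee_pos: [0.5632, 0.117, -0.002]
eef_rot: [3.141, 0.0, 1.554]
force: [-0.9, -6.2, 1.4]
opening: 0.0853
```

Call:
servo_tool(rotation=[[0,0,0],[0,0,0],[0,0,0],[0,0,0]], delta_pos=[[0.5,0,0],[1,0,0],[1.5,0,0],[2,0,0]], jaw=[1,1,1,1])

```text
time_s: 27.12
ee_pos: [0.5633, 0.1193, -0.002]
eef_rot: [3.141, -0.0, 1.554]
force: [0.1, -2.9, 1.4]
opening: 0.0854
```

Call:
servo_tool(rotation=[[0,0,0],[0,0,0]], delta_pos=[[0.5,0,0],[1,0,0]], jaw=[1,1])

```text
time_s: 27.38
ee_pos: [0.5633, 0.1203, -0.002]
eef_rot: [3.141, -0.0, 1.554]
force: [-0.8, -3.8, 0.8]
opening: 0.0852
```

Call:
servo_tool(rotation=[[0,0,0],[0,0,0]], delta_pos=[[0.5,0,0],[1,0,0]], jaw=[1,1])

```text
time_s: 27.62
ee_pos: [0.5632, 0.1213, -0.002]
eef_rot: [3.142, 0.0, 1.554]
force: [-0.7, -3.9, 2.1]
opening: 0.0856
```

```bash
python3 look.py 20
python3 - <<'E'
from h import *
a=cv2.imread("pics/top20.png")
cv2.imwrite("pics/t20c.png",cv2.resize(a[180:300,120:280],None,fx=5,fy=5,interpolation=cv2.INTER_CUBIC))
E
```

```text
27.625 [ 0.56319366  0.12129917 -0.00204668] 1.5539062710805465 [-0.74537472 -3.86677683  2.09693294]
```

View pics/t20c.png

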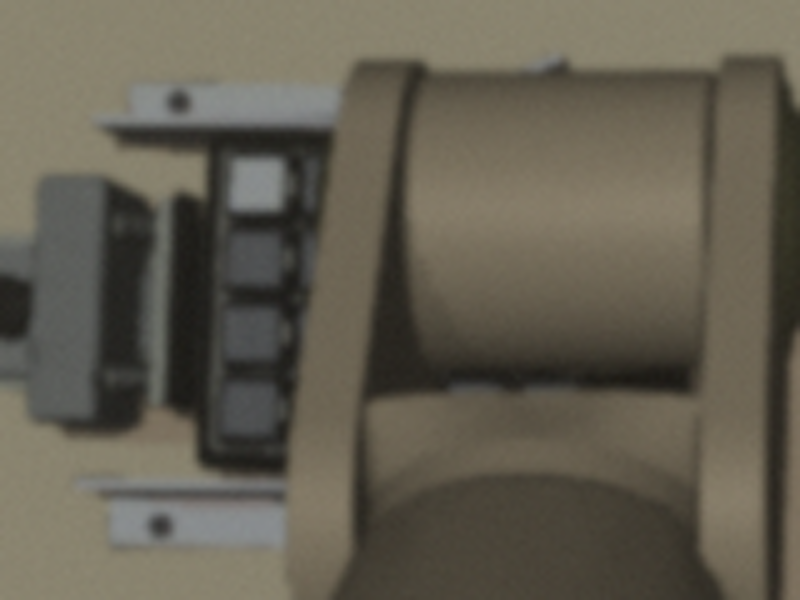

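View pics/wrist20.png

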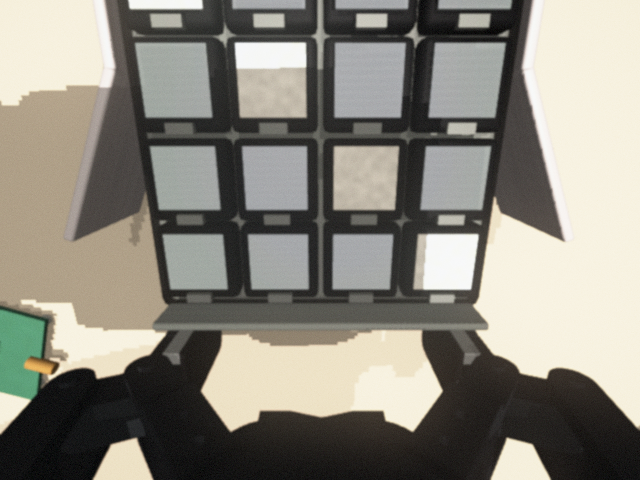

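Call:
servo_tool(rotation=[[0,0,0],[0,0,0]], delta_pos=[[0.5,0,0],[1,0,0]], jaw=[1,1])

```text
time_s: 27.98
ee_pos: [0.5632, 0.1223, -0.002]
eef_rot: [3.142, -0.0, 1.554]
force: [0.6, -3.8, 0.2]
opening: 0.0852
```

Call:
servo_tool(rotation=[[0,0,0],[0,0,0]], delta_pos=[[0.5,0,0],[1,0,0]], jaw=[1,1])

```text
time_s: 28.22
ee_pos: [0.5633, 0.1233, -0.002]
eef_rot: [3.141, -0.0, 1.554]
force: [-1.4, -2.8, 1.2]
opening: 0.0855
```

Call:
servo_tool(rotation=[[0,0,0],[0,0,0]], delta_pos=[[0.5,0,0],[1,0,0]], jaw=[1,1])

```text
time_s: 28.48
ee_pos: [0.5632, 0.1243, -0.0021]
eef_rot: [3.142, 0.0, 1.554]
force: [-0.6, -5.6, 1.8]
opening: 0.0856
```

Call:
servo_tool(rotation=[[0,0,0],[0,0,0]], delta_pos=[[0.4,0,0],[0.8,0,0]], jaw=[1,1])

```text
time_s: 28.72
ee_pos: [0.5632, 0.1247, -0.0021]
eef_rot: [-3.141, 0.001, 1.554]
force: [-0.8, -6.7, 1.7]
opening: 0.0854
```

Call:
servo_tool(rotation=[[0,0,0],[0,0,0]], delta_pos=[[0.4,0,0],[0.8,0,0]], jaw=[1,1])

```text
time_s: 28.98
ee_pos: [0.5632, 0.1255, -0.0021]
eef_rot: [-3.141, 0.001, 1.554]
force: [-1.4, -6.1, 1.2]
opening: 0.0855
```

Call:
servo_tool(rotation=[[0,0,0],[0,0,0]], delta_pos=[[0.4,0,0],[0.8,0,0]], jaw=[1,1])

```text
time_s: 29.22
ee_pos: [0.5633, 0.1263, -0.002]
eef_rot: [-3.142, 0.001, 1.554]
force: [-1.8, -5.4, 1.7]
opening: 0.0852
```

Call:
servo_tool(rotation=[[0,0,0],[0,0,0]], delta_pos=[[0.3,0,0],[0.6,0,0]], jaw=[1,1])

```text
time_s: 29.48
ee_pos: [0.5632, 0.1268, -0.0021]
eef_rot: [-3.141, 0.001, 1.554]
force: [-1.2, -5.7, 1.1]
opening: 0.0853
```

Call:
servo_tool(rotation=[[0,0,0],[0,0,0]], delta_pos=[[0.3,0,0],[0.6,0,0]], jaw=[1,1])

```text
time_s: 29.72
ee_pos: [0.5632, 0.1274, -0.0021]
eef_rot: [-3.141, 0.001, 1.554]
force: [-0.5, -7.0, 2.0]
opening: 0.0858
```

Call:
servo_tool(rotation=[[0,0,0],[0,0,0]], delta_pos=[[0.3,0,0],[0.6,0,0]], jaw=[1,1])

```text
time_s: 29.98
ee_pos: [0.5633, 0.1279, -0.002]
eef_rot: [-3.141, 0.001, 1.554]
force: [-0.2, -6.5, 1.7]
opening: 0.0853
```

Call:
servo_tool(rotation=[[0,0,0],[0,0,0]], delta_pos=[[0.3,0,0],[0.6,0,0]], jaw=[1,1])

```text
time_s: 30.22
ee_pos: [0.5633, 0.1284, -0.0021]
eef_rot: [-3.141, 0.001, 1.554]
force: [-1.1, -7.0, 1.8]
opening: 0.0851
```

Call:
servo_tool(rotation=[[0,0,0],[0,0,0]], delta_pos=[[0.3,0,0],[0.6,0,0]], jaw=[1,1])

```text
time_s: 30.48
ee_pos: [0.5633, 0.129, -0.002]
eef_rot: [-3.141, 0.001, 1.554]
force: [-1.2, -7.5, 1.4]
opening: 0.0855
```

Call:
servo_tool(rotation=[[0,0,0],[0,0,0]], delta_pos=[[0.3,0,0],[0.5,0,0]], jaw=[1,1])

```text
time_s: 30.72
ee_pos: [0.5633, 0.1295, -0.0021]
eef_rot: [-3.141, 0.001, 1.554]
force: [-0.3, -8.1, 2.1]
opening: 0.0855
```

```bash
python3 look.py 21
python3 - <<'E'
from h import *
a=cv2.imread("pics/top21.png")
cv2.imwrite("pics/t21c.png",cv2.resize(a[180:300,120:280],None,fx=5,fy=5,interpolation=cv2.INTER_CUBIC))
E
```

```text
30.725 [ 0.56327526  0.12945179 -0.00207232] 1.5536847104800717 [-0.31840293 -8.05922005  2.05830474]
```

View pics/t21c.png

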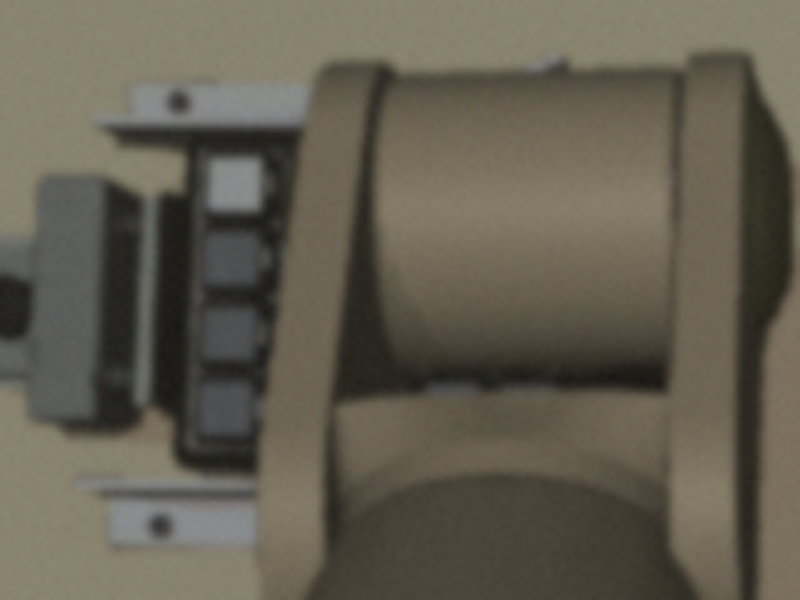

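Call:
servo_tool(rotation=[[0,0,0],[0,0,0]], delta_pos=[[0.3,0,0],[0.5,0,0]], jaw=[1,1])

```text
time_s: 31.08
ee_pos: [0.5633, 0.1299, -0.0021]
eef_rot: [-3.141, 0.001, 1.554]
force: [-0.6, -7.6, 1.6]
opening: 0.0852
```

Call:
servo_tool(rotation=[[0,0,0],[0,0,0]], delta_pos=[[0.3,0,0],[0.5,0,0]], jaw=[1,1])

```text
time_s: 31.32
ee_pos: [0.5633, 0.1305, -0.0021]
eef_rot: [-3.141, 0.001, 1.554]
force: [-1.4, -7.7, 1.9]
opening: 0.0855
```

Call:
servo_tool(rotation=[[0,0,0],[0,0,0]], delta_pos=[[0.3,0,0],[0.5,0,0]], jaw=[1,1])

```text
time_s: 31.58
ee_pos: [0.5633, 0.131, -0.0021]
eef_rot: [-3.141, 0.001, 1.554]
force: [-1.0, -7.6, 2.1]
opening: 0.0851
```

Call:
servo_tool(rotation=[[0,0,0],[0,0,0]], delta_pos=[[0.3,0,0],[0.5,0,0]], jaw=[1,1])

```text
time_s: 31.82
ee_pos: [0.5633, 0.1315, -0.0021]
eef_rot: [-3.141, 0.001, 1.554]
force: [-1.5, -7.2, 1.6]
opening: 0.0857
```

Call:
servo_tool(rotation=[[0,0,0],[0,0,0]], delta_pos=[[0.3,0,0],[0.5,0,0]], jaw=[1,1])

```text
time_s: 32.08
ee_pos: [0.5633, 0.1319, -0.0021]
eef_rot: [-3.141, 0.001, 1.554]
force: [-1.3, -7.7, 1.8]
opening: 0.0852
```

Call:
servo_tool(rotation=[[0,0,0],[0,0,0]], delta_pos=[[0.2,0,0],[0.4,0,0]], jaw=[1,1])

```text
time_s: 32.33
ee_pos: [0.5633, 0.1323, -0.002]
eef_rot: [-3.141, 0.001, 1.554]
force: [-1.6, -8.0, 2.3]
opening: 0.0857
```

Call:
servo_tool(rotation=[[0,0,0],[0,0,0],[0,0,0],[0,0,0],[0,0,0]], delta_pos=[[-1,0,0],[-2,0,0],[-3,0,0],[-4,0,0],[-4,0,0]], jaw=[1,1,1,1,1])

```text
time_s: 32.95
ee_pos: [0.5633, 0.1294, -0.0022]
eef_rot: [-3.142, -0.0, 1.554]
force: [-0.8, -0.0, 0.1]
opening: 0.0854
```

```bash
python3 look.py 22
python3 - <<'E'
from h import *
a=cv2.imread("pics/top22.png");b=cv2.imread("pics/wrist22.png")
cv2.imwrite("pics/t22c.png",cv2.resize(a[180:300,120:280],None,fx=5,fy=5,interpolation=cv2.INTER_CUBIC))
cv2.imwrite("pics/w22c.png",b[260:400,100:540])
E
```

```text
32.95 [ 0.56327498  0.12936221 -0.00216962] 1.5539948069352307 [-0.76426311 -0.00620842  0.12052716]
```

View pics/t22c.png

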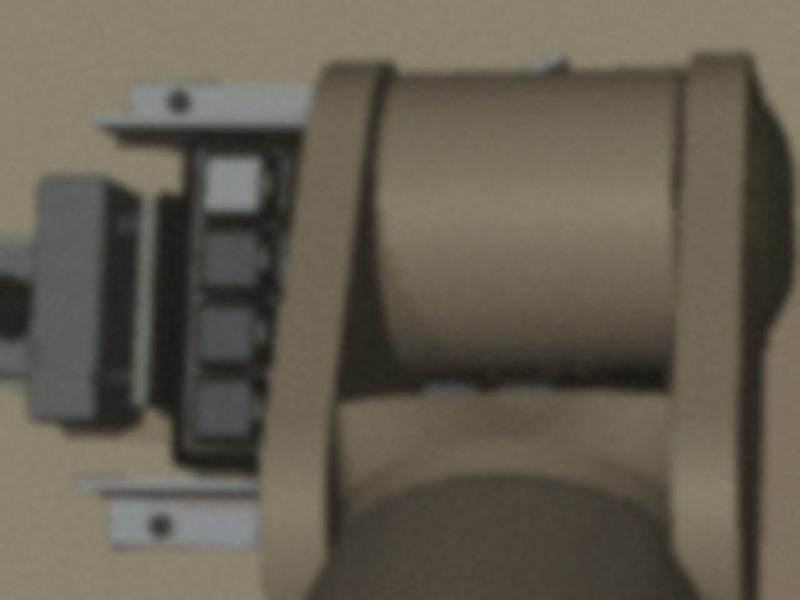

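View pics/w22c.png

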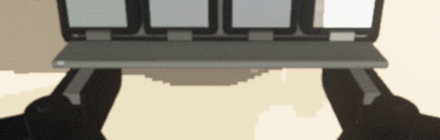

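Call:
servo_tool(rotation=[[0,0,0],[0,0,0],[0,0,0],[0,0,0],[0,0,0],[0,0,0],[0,0,0],[0,0,0],[0,0,0],[0,0,0]], delta_pos=[[-3,0,0],[-10,0,0],[-20,0,0],[-35,0,0],[-55,0,0],[-75,0,0],[-95,0,-20],[-115,0,-50],[-135,0,-90],[-150,0,-120]], jaw=[1,1,1,1,1,1,1,1,1,1])

```text
time_s: 34.3
ee_pos: [0.5608, -0.0229, 0.1196]
eef_rot: [3.14, 0.0, 1.553]
force: [-0.5, 0.3, -0.4]
opening: 0.0851
```

```bash
python3 look.py 23
python3 - <<'E'
from h import *
a=cv2.imread("pics/top23.png")
cv2.imwrite("pics/t23c.png",cv2.resize(a[180:300,120:280],None,fx=5,fy=5,interpolation=cv2.INTER_CUBIC))
E
```

```text
34.3 [ 0.56077831 -0.02293592  0.11956891] 1.5526691450508334 [-0.53286008  0.32140201 -0.42874016]
```

View pics/t23c.png

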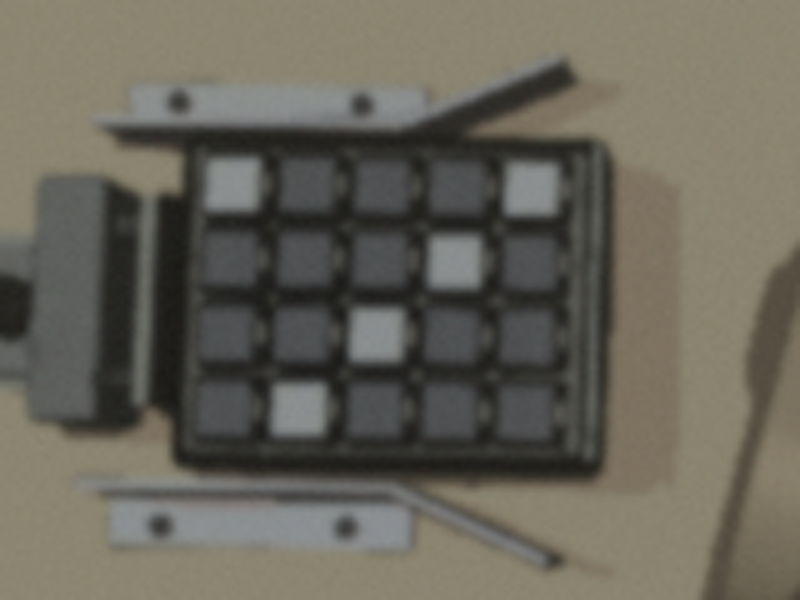

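View pics/both23.png

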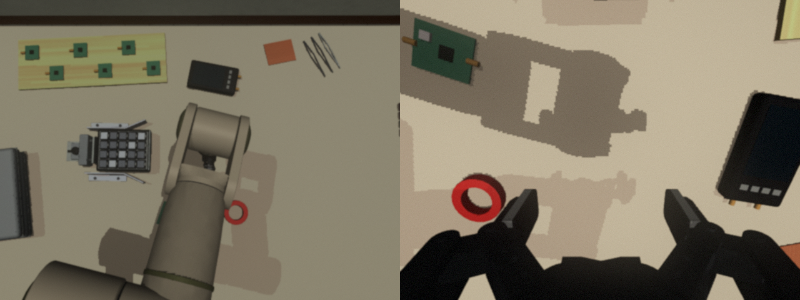

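Run:
```python
from h import *
m,h,y,w=boxes((233,184),(226,408),(120,180)); b,_,_,_=boxes((531,187),(526,411),(120,180)); print((m+b)/2,y)
arm.job_done()
```

```text
[0.56427647 0.21916374] 89.52103480411192
the job is handed in; nothing more can be done
```

The trolley is docked and appears latched. I handed the job in at about 34 s of the 72 s allowed; no verdict was reported.

**What I did**
- I pushed the tail plate with the open fingers about 510 mm into the dock.
- The trolley drifted sideways when turned, so it was not steered cleanly onto the centre line. Its right nose corner met the right flare, which guided it in at about 3 N.
- I then pressed it onto the buffer in steps of 0.5 mm or less. The highest force I read was about 8 N.

**Last checks**
- **Latch:** when I backed off 4 mm the force fell to 0 N while the buffer stayed compressed. The trolley did not move when the arm withdrew.
- **Position:** it measured (0.5643, 0.2192) m at 89.5°. My estimate of the dock is (0.5634, about 0.219–0.22) m at about 89.05°, so it is about 1 mm off the middle line and about 1 mm or less along the rails.
- **Other things on the bench:** the analyser, tape and module looked undisturbed in the last pictures, but I did not measure them.

**What disagreed or went unchecked**
- My first approach missed. With the gripper open, the fingertips stood about 45 mm behind the tool point rather than the stated 13 mm, so they passed just above the trolley. I saw no contact, and I lowered the tool before pushing.
- I never saw the castors directly. I take it that they trailed straight from the roughly 300 mm of forward rolling before the mouth.
- Camera calibration is only good to about 2 mm.

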